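Pack, secure and count two parts cases

ROBOT

A 6-joint arm with a two-finger parallel gripper is mounted at the origin on the work surface. World frame = base frame: x ahead of the robot, y to its left, z up, the work surface at z = 0. Lengths are in m, angles in rad, forces in N, time in s.
With the tool pointing down it reaches from about 0.375 to 0.975 m from the base axis. Payload 3.8 kg.
Tool frame: the origin (TCP) lies between the finger pads; the fingertips stand 17 mm ahead of it and the grasp point (between the pads) lies 2 mm behind it; z points along the fingers, y is the line along which they close (so a half turn about z gives the same grasp; the last joint's range is limited). The gripper opens to 88 mm and grips with 3 to 60 N. Pads are 18 mm wide; open, the fingers measure 123 mm over their backs; the gripper's body (75 mm by 187 mm) begins 45 mm behind the grasp point.
Start: joints at [1.096, 0.264, 1.604, -0, 1.274, -0.037], TCP at [0.286, 0.611, 0.256] pointing down, gripper open.
Joint ranges: [-2.63, 2.63], [-0.94, 2.18], [0.31, 2.57], [-1.31, 4.45], [0, 2.66], [-2.55, 2.55]. Speed limits (rad/s): [2.57, 2.57, 3.14, 3.14, 3.14, 3.14].

INTERFACE

Orientations are given as a unit quaternion [x, y, z, w].
In Python, from bench import status, eyes, manip gives the robot as it stands. The module is installed in compiled form; this text tells all that it offers.
- The arm moves only by the tool servo_tool, never from a script. Its argument "moves" is a list of rows, each a list of 6 numbers: the shift along the tool's x, y, z in units of 120 mm (1.0 is 120 mm), then the turn, a rotation vector about the tool's x, y, z in units of pi rad (1.0 is pi rad). In form: [[tx, ty, tz, wx, wy, wz], ...]. A call has 1 to 5 rows; each row is the pose to reach, as a shift and turn from the pose commanded when the call began, along the tool's axes at that moment, turning the shorter way round; what a row does not reach only later rows make up. A row lasts 1/12 s, in which the tool goes at most 41.7 mm and 7.16 degrees, less where a joint would pass 70% of its speed; a pose out of reach is approached as far as the arm can. A call with a number of a shift or a turn outside -1 to 1 is refused whole. A call with a gripper value outside its range is refused whole. "claw" is the closure, from -1 (fully open) to 1 (shut), set as the call begins (left out, the last holds). The fingers move at their own pace and stop on an object; "force" is the grip in N (left out, the last holds). Time passes only in rows, so rows that repeat a pose let the fingers close. It gives the time, the measured TCP pose, the force, the opening and the grip force at its end, in the units of the state.
- status.state(): the state, without advancing time (a new reading comes with each control period).
- eyes.capture(name): name is "side" or "top"; returns a dict with "color" (480x640x3 uint8, blue, green, red), "range_z" (480x640 float32, m along the optical axis (not along the pixel's ray), 0 where there is no reading), "fovy" (degrees; the focal length in pixels is half the picture's height over the tangent of half this angle, whatever the lens; pixels are square), "cx", "cy" (the principal point, pixels), "extrinsics" (4x4, takes a point from camera to world coordinates). Camera axes: x right, y down, z forward; pixel columns grow to the right and rows downward; lengths in m; the calibration is good to about 2 mm. A picture is of the moment at which its call begins.
- manip.sign_off(): hands the job in; it is judged then, once.
The state is a dict: "t": time; "joints": joint angles; "dq": joint speeds; "effort": joint torques, N m; "ee_pos": TCP position; "tool_rot": TCP orientation; "ft_force": force on the tool from outside, world axes, zero at the start; "torque": the same for the moment, N m; "gripper_width": finger opening in m; "grip_force": force on a finger pad.
Only numpy, scipy, OpenCV 4.12 (cv2) and the standard library are available. Lean on these libraries where they do the work, as an engineer would, in place of code of your own. Each camera call takes 0.05 s, during which the arm holds its last target. There are 200 camera calls.

TASK

Pack the loose parts on the bench, all link arms into the long case and all round hubs into the short case; when a case has all its parts, swing its lid over, press it fully down, and then turn its turnbutton square across the lid. As soon as the first case is secured, whichever it is, and before securing the second, count it: swing the counter's sprung lever all the way to its stop, hold it there a moment and let it spring back home; count the second case likewise once it is secured. Never work the counter before a case is secured, and leave the tin, the carton and the spanner where they are.

Things in the scene. Friction and masses are not known exactly. Their poses are not given: they have to be found in the camera images.
- case_long: open grey plastic case for the link arms, fixed to the bench: outside 170 mm along its x, 230 mm along its y, rim 72 mm high, walls and floor 6 mm thick (inside depth 66 mm). Origin: centre of its underside. Its hinged lid is on the -x side (towards the robot), its turnbutton outside the middle of the +x (far) wall
- lid_long (a joint): angle of the long case's lid (rad): 0 shut flat on the rim, about 1.6 standing open. The lid is a plate 170 x 230 x 8 mm; its hinge line runs along the case's y at x = -85 mm, z = 72 mm in the case frame. A stiff hinge: it stays at any angle until pushed (about 4 N at the free edge) and must be pressed down to lie flat. Top of the shut lid: z = 80 mm
- lid_long_edge (a point): middle of the free edge of the long case's lid, on its outer (upper) face, 170 mm from the hinge
- button_long (a joint): angle of the long case's turnbutton (rad): 0 lies along the far wall pointing to the case's +y, clear of the lid; 1.57 (its stop) points to the case's -x, square across the lid. It turns anticlockwise seen from above, with slight friction (about 1.5 N at its end), and stays where left
- button_long_pivot (a point): pivot (vertical axis) of the long case's turnbutton, at half the height of its bar; in the case frame x = 101 mm, y = 0, z = 94 mm. The bar is steel, 76 x 16 mm and 22 mm high (case z 83 to 105 mm), reaching 61 mm to one side of the pivot and 15 mm to the other
- button_long_end (a point): long end of the long case's turnbutton, 61 mm from the pivot, at half the height of the bar
- case_short: open grey plastic case for the hubs, fixed to the bench: outside 170 mm along its x, 170 mm along its y, rim 72 mm high, walls and floor 6 mm thick (inside depth 66 mm). Origin: centre of its underside. Its hinged lid is on the -x side (towards the robot), its turnbutton outside the middle of the +x (far) wall
- lid_short (a joint): angle of the short case's lid (rad): 0 shut flat on the rim, about 1.6 standing open. The lid is a plate 170 x 170 x 8 mm; its hinge line runs along the case's y at x = -85 mm, z = 72 mm in the case frame. A stiff hinge: it stays at any angle until pushed (about 4 N at the free edge) and must be pressed down to lie flat. Top of the shut lid: z = 80 mm
- lid_short_edge (a point): middle of the free edge of the short case's lid, on its outer (upper) face, 170 mm from the hinge
- button_short (a joint): angle of the short case's turnbutton (rad): 0 lies along the far wall pointing to the case's +y, clear of the lid; 1.57 (its stop) points to the case's -x, square across the lid. It turns anticlockwise seen from above, with slight friction (about 1.5 N at its end), and stays where left
- button_short_pivot (a point): pivot (vertical axis) of the short case's turnbutton, at half the height of its bar; in the case frame x = 101 mm, y = 0, z = 94 mm. The bar is steel, 76 x 16 mm and 22 mm high (case z 83 to 105 mm), reaching 61 mm to one side of the pivot and 15 mm to the other
- button_short_end (a point): long end of the short case's turnbutton, 61 mm from the pivot, at half the height of the bar
- counter: stroke counter, a grey box 100 (its x) x 74 (its y) x 55 mm high, fixed to the bench, number window on its +x face. Origin: centre of its underside. A lever swings level over its top
- lever (a joint): angle of the counter's lever (rad): 0 home, 1.2 at its stop, anticlockwise from above. At angle q the lever points at q - 0.6 rad from the counter's +x axis. A spring (about 2 N at the knob at home, 7 N at the stop) returns it home
- lever_pivot (a point): pivot (vertical axis) of the counter's lever; in the counter frame x = -20 mm, y = 0, z = 66 mm
- lever_knob (a point): middle of the upright black knob on the lever's end, 90 mm from the pivot; the knob is a cylinder of 20 mm diameter, 40 mm high, standing on the lever from 72 to 112 mm above the bench
- link1: dark steel link arm lying flat: a bar 30 mm wide and 14 mm thick with a round eye of 40 mm diameter at each end, 124 mm long along its x. Origin: centre of its underside. May be absent
- link2: dark steel link arm lying flat: a bar 30 mm wide and 14 mm thick with a round eye of 40 mm diameter at each end, 124 mm long along its x. Origin: centre of its underside. May be absent
- link3: dark steel link arm lying flat: a bar 30 mm wide and 14 mm thick with a round eye of 40 mm diameter at each end, 124 mm long along its x. Origin: centre of its underside. May be absent
- hub1: steel flanged hub: round flange 64 mm diameter, 14 mm thick, with a round boss 42 mm diameter, 22 mm high on it (36 mm in all), axis along z. Origin: centre of the underside of the flange. May be absent
- hub2: steel flanged hub: round flange 64 mm diameter, 14 mm thick, with a round boss 42 mm diameter, 22 mm high on it (36 mm in all), axis along z. Origin: centre of the underside of the flange. May be absent
- tin: bystander: black tin, 70 mm diameter, 90 mm high, origin at the centre of its underside; leave it alone
- carton: bystander: cardboard carton 90 x 140 x 60 mm, origin at the centre of its underside; leave it alone
- spanner: bystander: spanner 150 mm long lying beyond the parts; leave it alone
There are look-alikes about, which are no part of the job. There is more than one size of the counter; the job needs the middle-sized. What is shaped like the link2 but yellow is not meant.

How it is judged:
By the outcome, as a careful person would: the job done as asked, in the order asked, and still so for the second after the job is handed in, with the robot touching nothing.
Of link1, link2, link3 only 1 to 3 are there at a start; the rules pass over those that are not, and their reading is None.
Of hub1, hub2 only 1 to 2 are there at a start; the rules pass over those that are not, and their reading is None.
At some moment in a run one of link1, link2, link3, hub1, hub2 may be knocked a few centimetres aside while the robot is not near it.
Once in a run the grip may slacken for a moment while it holds something.
It also fails if it takes over 210 s, if anything falls off the work surface, if the arm or the gripper's body presses on something with over 40 N, if the wrist force passes 120 N, or if a joint passes its speed limit or range.

## Working session

There is one attempt and no reset: what is moved stays moved. The work goes in short steps, Python scripts to look and compute and a tool call to move; the robot and the scene stay as the last step left them, time stands still between calls to the robot, and variables do not carry over. Pictures are saved under pics/ and viewed, at most 14 in all, crops included, and the job is handed in when it is done.

Besides the shell and the picture viewer there is one more tool, called after "Call:" as name(argument=value, ...) on one line, values as JSON. servo_tool: Moves the arm, as the interface text tells. Its arguments: {"type":"object","properties":{"moves":{"type":"array"},"claw":{"type":"number"},"force":{"type":"number"}},"required":["moves"]}

```bash
mkdir -p pics; cat > h.py <<'E'
import numpy as np, cv2
from bench import status, eyes, manip
def cap(n):
    c=eyes.capture(n); c['f']=240/np.tan(np.radians(c['fovy'])/2); return c
def cloud(c):
    z=c['range_z']; v,u=np.mgrid[0:480,0:640]
    P=np.stack([(u-c['cx'])/c['f']*z,(v-c['cy'])/c['f']*z,z],-1)
    E=c['extrinsics']; W=P@E[:3,:3].T+E[:3,3]; W[z==0]=np.nan; return W
def ray(c,u,v,h):
    E=c['extrinsics']; d=E[:3,:3]@np.array([(u-c['cx'])/c['f'],(v-c['cy'])/c['f'],1]); o=E[:3,3]
    return o+d*(h-o[2])/d[2]
E
python3 - <<'E'
from h import *
for n in('top','side'):
    c=cap(n); cv2.imwrite(f'pics/{n}0.png',c['color']); print(n,c['f'],c['cx'],c['cy'],c['extrinsics'].round(3).tolist(), (c['range_z']>0).mean())
s=status.state(); print(s)
E
```

```text
top 588.7332231310318 329.9046047349091 237.28740460536056 [[-0.034, -0.971, 0.236, 0.259], [-0.999, 0.034, -0.004, 0.01], [-0.004, -0.236, -0.972, 1.238], [0.0, 0.0, 0.0, 1.0]] 0.9961490885416666
side 530.0744703541359 316.2231025784068 242.53431481293916 [[0.966, -0.126, 0.226, 0.27], [-0.259, -0.467, 0.846, -0.924], [-0.001, -0.875, -0.483, 0.634], [0.0, 0.0, 0.0, 1.0]] 0.9958626302083333
{'t': 0.1, 'joints': array([ 1.09610831e+00,  2.64655035e-01,  1.60523893e+00, -2.34074790e-05,
        1.27367727e+00, -3.68964011e-02]), 'dq': array([ 2.45027641e-04,  1.70947008e-05, -2.91704996e-03,  1.06953846e-03,
        1.29983683e-03, -1.43621443e-03]), 'effort': array([ 7.26231010e-04, -5.03619647e+01, -3.58071470e+01,  7.30977883e-02,
        2.34306377e-02, -1.85270738e-05]), 'ee_pos': array([0.2858899 , 0.61080111, 0.254527  ]), 'tool_rot': array([ 2.17148450e-01,  9.76138090e-01, -9.59935276e-04, -2.39479440e-04]), 'ft_force': array([-0.06284877, -0.09023716,  0.43995174]), 'torque': array([-0.03703514, -0.01301171, -0.00562764]), 'grip_force': 0.0, 'gripper_width': 0.08819429675917155}
```

View pics/top0.png

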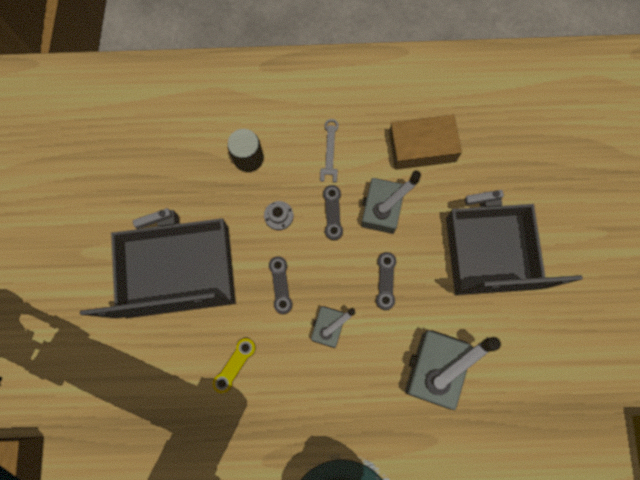

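View pics/side0.png

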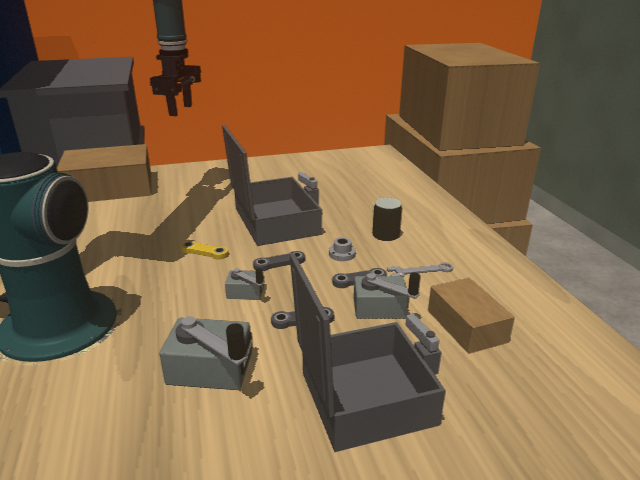

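The top view shows the link arms at (333,212), (281,285) and (386,280), and one hub at (279,215). The yellow look-alike link is at (235,364). There are three counters: small at (329,326), middle at (383,204) and large at (440,370). The long case is at (173,265) and the short case at (495,248). Next I'll measure them and make the confirming crop.

```bash
cat >> h.py <<'E'
def comps(c,W,lo=.006,hi=.3,minA=150):
    m=((W[...,2]>lo)&(W[...,2]<hi)&(W[...,0]>.3)&(abs(W[...,1])<.8)).astype(np.uint8)
    n,L,st,ce=cv2.connectedComponentsWithStats(m)
    return [(L==i,st[i],ce[i]) for i in range(1,n) if st[i][4]>=minA]
def links(c):
    W=cloud(c); out=[]
    for M,st,ce in comps(c,W):
        z=np.nanmax(W[M][:,2]); 
        if z>.045 or st[4]>2500: continue
        P=W[M]; hgt=np.median(P[:,2])
        r=cv2.minAreaRect((P[:,:2]*1000).astype(np.float32)); b=c['color'][M].mean(0)
        mu=P[:,:2].mean(0); U=np.linalg.eigh(np.cov(P[:,:2].T))[1][:,1]
        out.append((ce.round().tolist(),np.round(r[0],1).tolist(),np.round(r[1],1).tolist(),round(float(np.degrees(np.arctan2(U[1],U[0])))%180,1),round(float(z)*1000,1),b.round().tolist()))
    return out
E
python3 - <<'E'
from h import *
c=cap('top');W=cloud(c)
print('bench z',np.nanmedian(W[40:60,200:600,2]))
for l in links(c):print(l)
print()
for M,st,ce in comps(c,W):
    P=W[M];z=P[:,2]
    if z.max()<.045: continue
    r=cv2.minAreaRect((P[:,:2]*1000).astype(np.float32)); print(ce.round(),st[4],'zmax',z.max().round(3),np.percentile(z,[10,50,90]).round(3),r)
# counters: top slab
for (u,v) in((383,204),(329,326),(440,370)):
    reg=np.zeros((480,640),bool);reg[v-50:v+50,u-50:u+50]=1
    print('z near',u,v,W[v+18,u-8].round(3),W[v,u].round(3))
cv2.imwrite('pics/crop1.png',cv2.resize(c['color'][100:420,220:520],None,fx=1.87,fy=1.87,interpolation=cv2.INTER_CUBIC))
E
```

```text
bench z -0.0013064346676990857
([329.0, 152.0], [758.4, 1.3], [35.9, 148.6], 175.2, 13.9, [104.0, 111.0, 117.0])
([332.0, 212.0], [612.9, -2.3], [38.8, 125.6], 0.7, 20.4, [65.0, 71.0, 76.0])
([278.0, 215.0], [608.9, 116.2], [63.4, 63.1], 113.7, 42.0, [91.0, 96.0, 101.0])
([386.0, 281.0], [458.6, -108.8], [40.0, 123.4], 174.9, 20.7, [68.0, 73.0, 78.0])
([280.0, 285.0], [458.3, 114.4], [123.5, 39.0], 6.5, 20.4, [68.0, 74.0, 79.0])
([242.0, 351.0], [320.3, 192.2], [40.9, 59.5], 137.7, 20.4, [28.0, 124.0, 134.0])

[424. 141.] 3173 zmax 0.069 [0.032 0.059 0.062] ((758.6585693359375, -207.26486206054688), (93.51729583740234, 140.8849639892578), 6.094430446624756)
[245. 150.] 1196 zmax 0.097 [0.031 0.087 0.091] ((744.303466796875, 181.02734375), (67.68638610839844, 67.5912857055664), 67.80453491210938)
[385. 203.] 2035 zmax 0.117 [0.045 0.055 0.075] ((623.7352905273438, -114.97472381591797), (93.93904876708984, 128.91552734375), 63.66798400878906)
[498. 247.] 5941 zmax 0.247 [0.007 0.051 0.216] ((517.9848022460938, -378.20355224609375), (217.44363403320312, 260.6020202636719), 1.9589859247207642)
[166. 267.] 7640 zmax 0.247 [0.007 0.048 0.224] ((513.341552734375, 335.0216369628906), (246.9254608154297, 235.62216186523438), 5.61764669418335)
[329. 326.] 1082 zmax 0.085 [0.036 0.041 0.054] ((367.1559753417969, 9.442256927490234), (75.65628051757812, 81.91080474853516), 70.82646179199219)
[452. 345.] 1347 zmax 0.15 [0.06  0.072 0.143] ((324.5408020019531, -231.430908203125), (165.70042419433594, 49.0150032043457), 89.96244812011719)
z near 383 204 [ 0.575 -0.09   0.056] [ 0.607 -0.106  0.075]
z near 329 326 [0.331 0.031 0.011] [0.364 0.013 0.051]
z near 440 370 [ 0.238 -0.178  0.085] [ 0.271 -0.199  0.069]
```

View pics/crop1.png

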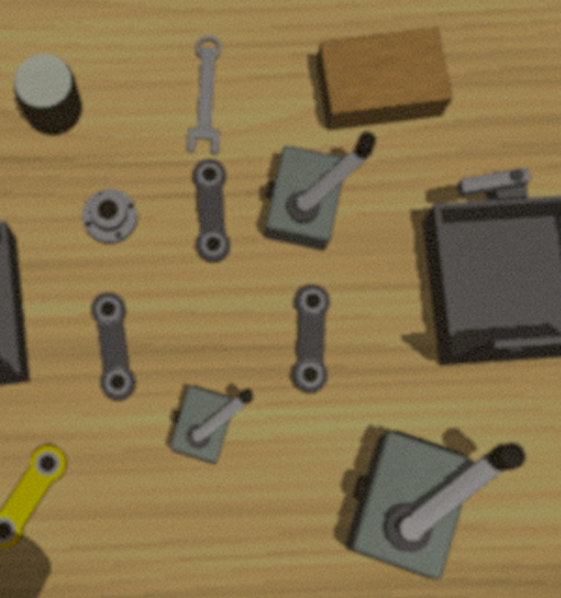

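The crop confirms that the middle counter at (383,204) is the one needed: its top is at 55 mm, against 41 and 72 mm for the others. The dark links are meant and the yellow one is not. Next I'll measure precise poses for the cases, buttons and lever.

```bash
cat > m.py <<'E'
from h import *
def rect(P): return cv2.minAreaRect((P[:,:2]*1000).astype(np.float32))
W=cloud(cap('top')); V=cloud(cap('side'))
def sel(W,x0,x1,y0,y1,z0,z1):
    P=W.reshape(-1,3); return P[(P[:,0]>x0)&(P[:,0]<x1)&(P[:,1]>y0)&(P[:,1]<y1)&(P[:,2]>z0)&(P[:,2]<z1)]
for nm,y0,y1 in(('long',.18,.5),('short',-.5,-.24)):
  for k,w in(('top',W),('side',V)):
    Z=sel(w,.35,.75,y0,y1,.066,.078); r=rect(Z); print(nm,k,'rim',len(Z),r)
    b=sel(w,.55,.75,y0,y1,.085,.112); 
    if len(b)>5: print('  button',len(b),rect(b),'zmed',np.median(b[:,2]))
    l=sel(w,.35,.6,y0,y1,.1,.3); 
    if len(l)>5: print('  lid',len(l),rect(l),'x at low/high',np.median(l[l[:,2]<.13,0]),np.median(l[l[:,2]>.22,0]),l[:,1].min(),l[:,1].max())
for k,w in(('top',W),('side',V)):
    t=sel(w,.55,.72,-.2,-.05,.05,.060); print('ctr top',k,len(t),rect(t))
    kn=sel(w,.55,.75,-.2,-.05,.105,.12); print(' knob',len(kn),np.median(kn,0), rect(kn) if len(kn) else 0)
    a=sel(w,.55,.75,-.2,-.05,.064,.08); print(' lever',len(a),rect(a))
g=sel(V,.1,.5,.4,.8,.1,.7); print('arm z hist',np.histogram(g[:,2],12)); 
for lo in np.arange(.2,.7,.05):
    q=sel(V,.1,.5,.4,.8,lo,lo+.05)
    if len(q)>20: print(lo.round(2),q[:,:2].min(0).round(3),q[:,:2].max(0).round(3))
E
python3 m.py
```

```text
long top rim 1042 ((567.4425659179688, 310.4075927734375), (328.652587890625, 287.9149475097656), 5.485261917114258)
  button 606 ((653.4244384765625, 283.77569580078125), (49.64767837524414, 277.8477478027344), 41.886329650878906) zmed 0.09930017593852691
  lid 1882 ((495.13372802734375, 331.28887939453125), (209.8479766845703, 231.15834045410156), 5.770020961761475) x at low/high 0.5785810406485605 0.39482418341383735 0.20656251033818906 0.4363715575419639
long side rim 595 ((552.6492309570312, 308.9636535644531), (298.12274169921875, 287.9579772949219), 5.843072414398193)
  button 247 ((652.2089233398438, 281.8290710449219), (46.39652633666992, 278.5224609375), 39.84894943237305) zmed 0.09632486004377505
  lid 1282 ((495.7959289550781, 325.64483642578125), (210.0360107421875, 237.04771423339844), 5.6262593269348145) x at low/high 0.4086037443993388 0.39687213539850563 0.198016747100909 0.43375269556881724
short top rim 877 ((521.849365234375, -334.46795654296875), (207.6652069091797, 172.4930419921875), 1.74226975440979)
  button 368 ((606.9773559570312, -307.74407958984375), (21.
[... 1307 characters left out ...]
657.0596313476562, -175.9781494140625), (21.064401626586914, 17.31381607055664), 34.54075241088867)
 lever 458 ((624.0953369140625, -140.31211853027344), (29.66921615600586, 117.35918426513672), 45.17707443237305)
arm z hist (array([465,  18,  20,  42, 230, 270, 794, 312, 420, 421, 421, 445]), array([0.10000504, 0.13542738, 0.17084971, 0.20627205, 0.24169438,
       0.27711672, 0.31253905, 0.34796139, 0.38338372, 0.41880606,
       0.4542284 , 0.48965073, 0.52507307]))
0.2 [0.253 0.4  ] [0.389 0.659]
0.25 [0.251 0.546] [0.321 0.665]
0.3 [0.217 0.508] [0.355 0.696]
0.35 [0.24  0.558] [0.324 0.616]
0.4 [0.249 0.563] [0.324 0.628]
0.45 [0.25  0.564] [0.322 0.613]
0.5 [0.251 0.568] [0.322 0.609]
```

```bash
cat > m2.py <<'E'
from m import sel,W,V,rect,np
print('=====')
for nm,yaw,y0,y1,hy in(('long',5.6,.18,.47,115),('short',1.9,-.5,-.22,85)):
  t=np.radians(yaw); R=np.array([[np.cos(t),np.sin(t)],[-np.sin(t),np.cos(t)]])
  for k,w in(('top',W),('side',V)):
    Z=sel(w,.4,.68,y0,y1,.068,.076); q=Z[:,:2]@R.T*1000
    hx,ex=np.histogram(q[:,0],np.arange(380,760,4)); hyy,ey=np.histogram(q[:,1],np.arange(-480,480,4))
    print(nm,k,'x',[(int(e),int(n)) for e,n in zip(ex,hx) if n>25],'y',[(int(e),int(n)) for e,n in zip(ey,hyy) if n>12])
    L=sel(w,.35,.45,y0,y1,.09,.3); ql=L[:,:2]@R.T*1000; print('  lid x,z', np.polyfit(L[:,2]*1000,ql[:,0],1).round(3), 'y',np.percentile(ql[:,1],[.5,99.5]).round(1), 'slope dx/dy',np.polyfit(ql[:,1],ql[:,0],1)[0].round(4), 'ztop',L[:,2].max())
    B=sel(w,.58,.70,y0,y1,.088,.112); 
    n=B[:,0].min(); print('  btn',rect(B))
t=sel(W,.56,.70,-.16,-.05,.05,.0585); print(rect(t)); 
for k,w in(('t',W),('s',V)):
  t=sel(w,.54,.70,-.18,-.04,.02,.0585); h=np.histogram(t[:,0]); print(rect(t))
E
python3 m2.py | sed -n '/=====/,$p'
```

```text
=====
long top x [(600, 91), (604, 191), (608, 82)] y [(164, 70), (168, 147), (172, 36), (264, 19), (388, 91), (392, 134), (396, 23)]
  lid x,z [-3.50000e-02  4.31993e+02] y [166.4 394.2] slope dx/dy -0.0047 ztop 0.24597671735232907
  btn ((587.24560546875, 362.3262634277344), (16.950868606567383, 75.14114379882812), 16.852033615112305)
long side x [(600, 31), (604, 71), (608, 36)] y [(160, 80), (164, 72), (168, 38), (260, 16), (384, 31), (388, 44), (392, 20)]
  lid x,z [-5.50000e-02  4.35944e+02] y [159. 391.] slope dx/dy -0.0119 ztop 0.24378354809445113
  btn ((590.0309448242188, 355.64501953125), (20.6429443359375, 82.06336975097656), 15.410605430603027)
short top x [(576, 78), (580, 139), (584, 41)] y [(-436, 140), (-432, 96), (-276, 24), (-272, 150), (-268, 92)]
  lid x,z [-3.00000e-02  4.07548e+02] y [-433.8 -266.1] slope dx/dy 0.0082 ztop 0.24555195635078575
  btn ((608.5000610351562, -307.56048583984375), (17.508380889892578, 76.55584716796875), 7.5172929763793945)
short side x [(404, 29), (420, 27), (468, 29), (484, 26), (492, 27), (500, 26), (544, 26), (552, 26), (576, 138), (580, 203), (584, 81)] y [(-444, 40), (-440, 400), (-436, 184), (-432, 19), (-428, 16), (-424, 14), (-416, 13), (-388, 13), (-376, 17), (-372, 68), (-360, 13), (-312, 13), (-296, 13), (-280, 54), (-276, 166), (-272, 82)]
  lid x,z [-4.60000e-02  4.10388e+02] y [-440.8 -272.7] slope dx/dy -0.0153 ztop 0.24403073257937447
  btn ((608.5985107421875, -312.5297546386719), (17.62884521484375, 77.18384552001953), 8.953035354614258)
((616.6395263671875, -108.89730072021484), (73.91907501220703, 100.48883819580078), 75.27308654785156)
((619.6893310546875, -105.48220825195312), (81.99846649169922, 105.45386505126953), 75.72808837890625)
((618.7943725585938, -114.86613464355469), (78.33589935302734, 103.64497375488281), 75.54779052734375)
```

```bash
cat > plan.py <<'E'
# python3 plan.py x,y,z[,yawY] ...   (mm, deg: direction of tool y)
import sys
from h import *
from scipy.spatial.transform import Rotation as Rn
s=status.state(); p=s['ee_pos']*1000; R=Rn.from_quat(s['tool_rot'])
y=R.as_matrix()[:,1]; a=np.degrees(np.arctan2(y[1],y[0]))
print('t %.1f pos %s yawY %.1f zax %s F %s w %.1f grip %.1f j6 %.2f'%(s['t'],p.round(1),a,R.as_matrix()[:,2].round(3),s['ft_force'].round(1),s['gripper_width']*1000,s['grip_force'],s['joints'][5]))
for w in sys.argv[1:]:
    w=[float(v) for v in w.split(',')]; g=np.array(w[:3]); wz=0
    if len(w)>3: wz=round(-((w[3]-a+180)%360-180)/180,3)
    n=max(1,int(np.ceil(np.abs(R.inv().apply(g-p)).max()/119.5)), int(np.ceil(abs(wz)/.18)))
    for i in range(n):
        d=np.round(R.inv().apply(g-p)/(n-i)/120,2); st=p+R.apply(d*120)
        tr=round(wz/n,3); print(w,'call',i+1,d.tolist(),'wz',tr,'rows>=%d'%np.ceil(max(np.linalg.norm(st-p)/41.7,abs(tr)*180/7.16)))
        p=st; R=R*Rn.from_rotvec([0,0,tr*np.pi])
    a=a-wz*180
E
python3 plan.py 286,611,310,95.6 600,500,310 600,130,200 462,106,110 462,106,22
```

```text
t 0.3 pos [286.1 611.2 255.4] yawY 64.9 zax [-0. -0. -1.] F [-0.   0.1 -0.3] w 87.6 grip 0.0 j6 -0.04
[286.0, 611.0, 310.0, 95.6] call 1 [-0.0, -0.0, -0.45] wz -0.17 rows>=5
[600.0, 500.0, 310.0] call 1 [-0.84, -0.39, -0.0] wz 0.0 rows>=3
[600.0, 500.0, 310.0] call 2 [-0.84, -0.39, -0.0] wz 0.0 rows>=3
[600.0, 500.0, 310.0] call 3 [-0.83, -0.39, -0.01] wz 0.0 rows>=3
[600.0, 130.0, 200.0] call 1 [0.07, -0.77, 0.23] wz 0.0 rows>=3
[600.0, 130.0, 200.0] call 2 [0.07, -0.77, 0.23] wz 0.0 rows>=3
[600.0, 130.0, 200.0] call 3 [0.08, -0.77, 0.23] wz 0.0 rows>=3
[600.0, 130.0, 200.0] call 4 [0.07, -0.76, 0.23] wz 0.0 rows>=3
[462.0, 106.0, 110.0] call 1 [0.58, -0.05, 0.38] wz 0.0 rows>=3
[462.0, 106.0, 110.0] call 2 [0.59, -0.04, 0.37] wz 0.0 rows>=3
[462.0, 106.0, 22.0] call 1 [-0.01, -0.0, 0.74] wz 0.0 rows>=3
```

Call:
servo_tool(moves=[[0, 0, -0.45, 0, 0, -0.17], [0, 0, -0.45, 0, 0, -0.17], [0, 0, -0.45, 0, 0, -0.17], [0, 0, -0.45, 0, 0, -0.17], [0, 0, -0.45, 0, 0, -0.17]], claw=-1)

```text
t: 0.77
ee_pos: [0.2863, 0.6116, 0.3105]
tool_rot: [-0.051, 0.999, 0.001, 0.0]
ft_force: [-0.6, -0.1, -0.6]
gripper_width: 0.0877
grip_force: 0.0
```

Call:
servo_tool(moves=[[-0.84, -0.39, 0, 0, 0, 0], [-0.84, -0.39, 0, 0, 0, 0], [-0.84, -0.39, 0, 0, 0, 0], [-0.84, -0.39, 0, 0, 0, 0]])

```text
t: 1.1
ee_pos: [0.3959, 0.5722, 0.3094]
tool_rot: [-0.046, 0.999, -0.001, 0.001]
ft_force: [-0.4, -0.0, -0.1]
gripper_width: 0.0884
grip_force: 0.0
```

Call:
servo_tool(moves=[[-0.84, -0.39, 0, 0, 0, 0], [-0.84, -0.39, 0, 0, 0, 0], [-0.84, -0.39, 0, 0, 0, 0], [-0.84, -0.39, 0, 0, 0, 0]])

```text
t: 1.43
ee_pos: [0.5003, 0.5352, 0.3091]
tool_rot: [-0.046, 0.999, -0.001, 0.001]
ft_force: [-0.1, 0.2, 0.7]
gripper_width: 0.0881
grip_force: 0.0
```

Call:
servo_tool(moves=[[-0.83, -0.39, 0, 0, 0, 0], [-0.83, -0.39, 0, 0, 0, 0], [-0.83, -0.39, 0, 0, 0, 0], [-0.83, -0.39, 0, 0, 0, 0]])

```text
t: 1.77
ee_pos: [0.6032, 0.4983, 0.3087]
tool_rot: [-0.046, 0.999, -0.001, 0.001]
ft_force: [-0.9, -0.7, 0.0]
gripper_width: 0.0883
grip_force: 0.0
```

Call:
servo_tool(moves=[[0.07, -0.77, 0.23, 0, 0, 0], [0.07, -0.77, 0.23, 0, 0, 0], [0.07, -0.77, 0.23, 0, 0, 0], [0.07, -0.77, 0.23, 0, 0, 0]])

```text
t: 2.1
ee_pos: [0.5982, 0.4052, 0.2804]
tool_rot: [-0.047, 0.999, -0.001, -0.002]
ft_force: [-0.9, 1.0, -0.2]
gripper_width: 0.0878
grip_force: 0.0
```

Call:
servo_tool(moves=[[0.07, -0.77, 0.23, 0, 0, 0], [0.07, -0.77, 0.23, 0, 0, 0], [0.07, -0.77, 0.23, 0, 0, 0], [0.07, -0.77, 0.23, 0, 0, 0]])

```text
t: 2.43
ee_pos: [0.5995, 0.3138, 0.2539]
tool_rot: [-0.047, 0.999, -0.0, -0.001]
ft_force: [-0.5, 1.2, -0.5]
gripper_width: 0.088
grip_force: 0.0
```

```bash
python3 - <<'E'
from h import *
for k in('top','side'):
    c=cap(k); print(k)
    for l in links(c):print(l)
    W=cloud(c); e=status.state()['ee_pos']; print(e)
    P=W.reshape(-1,3); P=P[np.abs(P-e).max(1)<.1]
    for lo in(-.02,-.005,.01): 
        q=P[(P[:,2]>e[2]+lo)&(P[:,2]<e[2]+lo+.015)]
        if len(q)>5: print('tip',len(q),q.min(0).round(3),q.max(0).round(3))
E
python3 plan.py 609,115,130 609,115,36
```

```text
top
([329.0, 166.0], [721.3, 3.7], [35.4, 76.0], 179.7, 12.6, [125.0, 132.0, 138.0])
([332.0, 212.0], [614.4, -1.5], [126.2, 38.7], 0.9, 22.2, [77.0, 84.0, 91.0])
([278.0, 215.0], [609.3, 115.7], [62.5, 62.7], 108.4, 43.6, [107.0, 113.0, 118.0])
([386.0, 281.0], [459.3, -108.7], [38.6, 122.4], 174.7, 21.7, [81.0, 87.0, 92.0])
([280.0, 285.0], [457.4, 114.0], [123.2, 38.8], 6.7, 22.5, [80.0, 87.0, 94.0])
([242.0, 351.0], [320.8, 191.7], [39.1, 63.1], 138.1, 20.9, [21.0, 85.0, 100.0])
[0.59999617 0.31566629 0.25481299]
side
([342.0, 249.0], [609.5, 108.6], [60.3, 62.7], 159.7, 40.2, [102.0, 107.0, 112.0])
([217.0, 251.0], [320.8, 188.7], [40.6, 63.2], 134.0, 18.3, [39.0, 90.0, 108.0])
[0.60039205 0.31675798 0.25547143]
tip 86 [0.584 0.254 0.237] [0.617 0.371 0.25 ]
tip 110 [0.584 0.251 0.25 ] [0.616 0.373 0.265]
tip 109 [0.583 0.249 0.266] [0.615 0.376 0.28 ]
t 2.5 pos [600.4 316.8 255.5] yawY 95.5 zax [ 0.001  0.002 -1.   ] F [-0.   0.3  0.2] w 87.8 grip 0.0 j6 -1.22
[609.0, 115.0, 130.0] call 1 [0.05, -0.84, 0.52] wz 0.0 rows>=3
[609.0, 115.0, 130.0] call 2 [0.04, -0.84, 0.52] wz 0.0 rows>=3
[609.0, 115.0, 36.0] call 1 [0.0, -0.0, 0.79] wz 0.0 rows>=3
```

Call:
servo_tool(moves=[[0.05, -0.84, 0.52, 0, 0, 0], [0.05, -0.84, 0.52, 0, 0, 0], [0.05, -0.84, 0.52, 0, 0, 0], [0.05, -0.84, 0.52, 0, 0, 0]])

```text
t: 2.87
ee_pos: [0.6023, 0.2115, 0.1883]
tool_rot: [-0.048, 0.999, -0.001, -0.003]
ft_force: [-1.0, 0.6, -0.9]
gripper_width: 0.0879
grip_force: 0.0
```

Call:
servo_tool(moves=[[0.04, -0.84, 0.52, 0, 0, 0], [0.04, -0.84, 0.52, 0, 0, 0], [0.04, -0.84, 0.52, 0, 0, 0], [0.04, -0.84, 0.52, 0, 0, 0], [0.04, -0.84, 0.52, 0, 0, 0]])

```text
t: 3.28
ee_pos: [0.6095, 0.1142, 0.1293]
tool_rot: [-0.047, 0.999, 0.001, -0.0]
ft_force: [-0.8, 0.2, -0.2]
gripper_width: 0.0881
grip_force: 0.0
```

Call:
servo_tool(moves=[[0, 0, 0.3, 0, 0, 0], [0, 0, 0.6, 0, 0, 0], [0, 0, 0.79, 0, 0, 0], [0, 0, 0.79, 0, 0, 0], [0, 0, 0.79, 0, 0, 0]])

```text
t: 3.7
ee_pos: [0.6094, 0.1156, 0.0351]
tool_rot: [-0.049, 0.999, 0.0, -0.0]
ft_force: [-0.3, -0.2, 0.8]
gripper_width: 0.0883
grip_force: 0.0
```

Call:
servo_tool(moves=[[0, 0, 0, 0, 0, 0], [0, 0, 0, 0, 0, 0], [0, 0, 0, 0, 0, 0], [0, 0, 0, 0, 0, 0], [0, 0, 0, 0, 0, 0]], claw=1, force=50)

```text
t: 4.12
ee_pos: [0.61, 0.1134, 0.0363]
tool_rot: [-0.048, 0.999, 0.0, 0.001]
ft_force: [0.3, 0.2, 0.3]
gripper_width: 0.0571
grip_force: 0.0
```

Call:
servo_tool(moves=[[0, 0, 0, 0, 0, 0], [0, 0, -0.2, 0, 0, 0], [0, 0, -0.4, 0, 0, 0], [0, 0, -0.7, 0, 0, 0], [0, 0, -0.9, 0, 0, 0]])

```text
t: 4.53
ee_pos: [0.6097, 0.1132, 0.1455]
tool_rot: [-0.048, 0.999, 0.0, 0.001]
ft_force: [1.5, -0.2, 0.1]
gripper_width: 0.0236
grip_force: 0.0
```

```bash
python3 plan.py 600,113,190 511,-336,190 511,-336,50
```

```text
t 4.5 pos [609.7 113.2 145.5] yawY 95.5 zax [ 0.002  0.    -1.   ] F [ 1.5 -0.2  0.1] w 23.6 grip 0.0 j6 -1.52
[600.0, 113.0, 190.0] call 1 [0.08, 0.01, -0.37] wz 0.0 rows>=2
[511.0, -336.0, 190.0] call 1 [0.27, -0.91, -0.0] wz 0.0 rows>=3
[511.0, -336.0, 190.0] call 2 [0.28, -0.92, -0.0] wz 0.0 rows>=3
[511.0, -336.0, 190.0] call 3 [0.27, -0.91, -0.0] wz 0.0 rows>=3
[511.0, -336.0, 190.0] call 4 [0.28, -0.92, -0.0] wz 0.0 rows>=3
[511.0, -336.0, 50.0] call 1 [-0.0, 0.0, 0.58] wz 0.0 rows>=2
[511.0, -336.0, 50.0] call 2 [-0.0, 0.0, 0.58] wz 0.0 rows>=2
```

The fingers close at only about 75 mm/s, so I lifted too early. I'll reopen, look again and retry.

Call:
servo_tool(moves=[[0, 0, 0, 0, 0, 0], [0, 0, 0, 0, 0, 0], [0, 0, 0, 0, 0, 0], [0, 0, 0, 0, 0, 0], [0, 0, 0, 0, 0, 0]], claw=-1)

```text
t: 4.95
ee_pos: [0.6077, 0.113, 0.1407]
tool_rot: [-0.048, 0.999, -0.0, -0.002]
ft_force: [-0.4, -0.5, -0.2]
gripper_width: 0.055
grip_force: 0.0
```

Call:
servo_tool(moves=[[0, 0, 0, 0, 0, 0], [0, 0, 0, 0, 0, 0], [0, 0, 0, 0, 0, 0], [0, 0, 0, 0, 0, 0], [0, 0, 0, 0, 0, 0]])

```text
t: 5.37
ee_pos: [0.6091, 0.1133, 0.1428]
tool_rot: [-0.048, 0.999, -0.0, -0.0]
ft_force: [-0.1, 0.1, 0.3]
gripper_width: 0.0875
grip_force: 0.0
```

```bash
python3 - <<'E'
from h import *
c=cap('side')
for l in links(c):print(l)
E
python3 plan.py 609,115,36
```

```text
([342.0, 249.0], [608.9, 106.7], [56.9, 61.9], 161.8, 40.8, [92.0, 95.0, 100.0])
([217.0, 251.0], [321.4, 187.2], [43.3, 59.5], 135.5, 19.4, [37.0, 84.0, 101.0])
t 5.4 pos [609.2 113.3 142.9] yawY 95.5 zax [-0. -0. -1.] F [-0.7  0.1 -0.5] w 87.7 grip 0.0 j6 -1.52
[609.0, 115.0, 36.0] call 1 [0.0, 0.01, 0.89] wz 0.0 rows>=3
```

Hub unmoved.

Call:
servo_tool(moves=[[0, 0.01, 0.3, 0, 0, 0], [0, 0.01, 0.6, 0, 0, 0], [0, 0.01, 0.89, 0, 0, 0], [0, 0.01, 0.89, 0, 0, 0], [0, 0.01, 0.89, 0, 0, 0]])

```text
t: 5.83
ee_pos: [0.6067, 0.1142, 0.034]
tool_rot: [-0.048, 0.999, -0.0, -0.003]
ft_force: [0.8, -0.1, 0.5]
gripper_width: 0.0879
grip_force: 0.0
```

Call:
servo_tool(moves=[[0, 0, 0, 0, 0, 0], [0, 0, 0, 0, 0, 0], [0, 0, 0, 0, 0, 0], [0, 0, 0, 0, 0, 0], [0, 0, 0, 0, 0, 0]], claw=1, force=50)

```text
t: 6.25
ee_pos: [0.6101, 0.1146, 0.0378]
tool_rot: [-0.048, 0.999, 0.0, 0.001]
ft_force: [0.4, 0.0, -0.1]
gripper_width: 0.057
grip_force: 0.0
```

Call:
servo_tool(moves=[[0, 0, 0, 0, 0, 0], [0, 0, 0, 0, 0, 0], [0, 0, 0, 0, 0, 0], [0, 0, 0, 0, 0, 0], [0, 0, 0, 0, 0, 0]])

```text
t: 6.67
ee_pos: [0.6093, 0.1143, 0.0366]
tool_rot: [-0.048, 0.999, -0.0, 0.0]
ft_force: [-1.2, -2.1, 4.3]
gripper_width: 0.0409
grip_force: 50.0
```

Call:
servo_tool(moves=[[0, 0, -0.2, 0, 0, 0], [0, 0, -0.4, 0, 0, 0], [0, 0, -0.7, 0, 0, 0], [0, 0, -0.9, 0, 0, 0], [0, 0, -0.9, 0, 0, 0]])

```text
t: 7.08
ee_pos: [0.6123, 0.1152, 0.1492]
tool_rot: [-0.048, 0.999, 0.001, 0.004]
ft_force: [2.0, 0.4, -3.7]
gripper_width: 0.0409
grip_force: 50.0
```

```bash
python3 plan.py 600,113,190 511,-336,190 511,-336,50
```

```text
t 7.1 pos [612.3 115.2 149.2] yawY 95.5 zax [ 0.009  0.002 -1.   ] F [ 2.   0.4 -3.7] w 40.9 grip 50.0 j6 -1.52
[600.0, 113.0, 190.0] call 1 [0.1, -0.01, -0.34] wz 0.0 rows>=2
[511.0, -336.0, 190.0] call 1 [0.27, -0.91, -0.0] wz 0.0 rows>=3
[511.0, -336.0, 190.0] call 2 [0.28, -0.91, -0.0] wz 0.0 rows>=3
[511.0, -336.0, 190.0] call 3 [0.27, -0.92, -0.01] wz 0.0 rows>=3
[511.0, -336.0, 190.0] call 4 [0.28, -0.91, -0.0] wz 0.0 rows>=3
[511.0, -336.0, 50.0] call 1 [0.0, -0.0, 0.58] wz 0.0 rows>=2
[511.0, -336.0, 50.0] call 2 [0.01, -0.0, 0.58] wz 0.0 rows>=2
```

Call:
servo_tool(moves=[[0.05, 0, -0.17, 0, 0, 0], [0.1, -0.01, -0.34, 0, 0, 0]])

```text
t: 7.25
ee_pos: [0.5944, 0.112, 0.181]
tool_rot: [-0.048, 0.999, -0.0, -0.004]
ft_force: [0.6, 0.2, -4.2]
gripper_width: 0.0408
grip_force: 50.0
```

Call:
servo_tool(moves=[[0.05, -0.15, 0, 0, 0, 0], [0.11, -0.37, 0, 0, 0, 0], [0.19, -0.63, 0, 0, 0, 0], [0.27, -0.91, 0, 0, 0, 0]])

```text
t: 7.58
ee_pos: [0.5734, 0.0002, 0.1816]
tool_rot: [-0.049, 0.999, 0.0, -0.002]
ft_force: [0.6, 0.3, -4.0]
gripper_width: 0.0406
grip_force: 50.0
```

Call:
servo_tool(moves=[[0.08, -0.27, 0, 0, 0, 0], [0.16, -0.54, 0, 0, 0, 0], [0.22, -0.72, 0, 0, 0, 0], [0.28, -0.91, 0, 0, 0, 0]])

```text
t: 7.92
ee_pos: [0.5502, -0.1125, 0.1814]
tool_rot: [-0.048, 0.999, 0.001, -0.002]
ft_force: [0.6, -0.6, -5.6]
gripper_width: 0.041
grip_force: 50.0
```

Call:
servo_tool(moves=[[0.08, -0.27, 0, 0, 0, 0], [0.16, -0.54, 0, 0, 0, 0], [0.22, -0.72, 0, 0, 0, 0], [0.27, -0.92, 0, 0, 0, 0]])

```text
t: 8.25
ee_pos: [0.5285, -0.225, 0.1813]
tool_rot: [-0.048, 0.999, 0.001, -0.002]
ft_force: [-0.2, -0.2, -4.1]
gripper_width: 0.0407
grip_force: 50.0
```

Call:
servo_tool(moves=[[0.08, -0.27, 0, 0, 0, 0], [0.16, -0.54, 0, 0, 0, 0], [0.22, -0.72, 0, 0, 0, 0], [0.28, -0.91, 0, 0, 0, 0], [0.28, -0.91, 0, 0, 0, 0]])

```text
t: 8.67
ee_pos: [0.5056, -0.3398, 0.1814]
tool_rot: [-0.047, 0.999, 0.0, -0.002]
ft_force: [0.4, -0.5, -4.3]
gripper_width: 0.041
grip_force: 50.0
```

```bash
python3 plan.py 511,-336,50
```

```text
t 8.7 pos [ 505.6 -339.8  181.4] yawY 95.3 zax [-0.004  0.    -1.   ] F [ 0.4 -0.5 -4.3] w 41.0 grip 50.0 j6 -2.29
[511.0, -336.0, 50.0] call 1 [-0.03, 0.01, 0.55] wz 0.0 rows>=2
[511.0, -336.0, 50.0] call 2 [-0.02, 0.02, 0.55] wz 0.0 rows>=2
```

Call:
servo_tool(moves=[[-0.03, 0.02, 0.28, 0, 0, 0], [-0.05, 0.03, 0.55, 0, 0, 0], [-0.05, 0.03, 0.8, 0, 0, 0], [-0.05, 0.03, 1.0, 0, 0, 0], [-0.05, 0.03, 1.0, 0, 0, 0]])

```text
t: 9.08
ee_pos: [0.5077, -0.3276, 0.0557]
tool_rot: [-0.048, 0.999, 0.005, -0.006]
ft_force: [-1.9, 0.8, -5.9]
gripper_width: 0.0409
grip_force: 50.0
```

Call:
servo_tool(moves=[[0, 0, 0.08, 0, 0, 0], [0, 0, 0.11, 0, 0, 0], [0, 0, 0.11, 0, 0, 0]])

```text
t: 9.33
ee_pos: [0.5138, -0.3323, 0.0516]
tool_rot: [-0.048, 0.999, -0.0, 0.0]
ft_force: [0.5, -0.6, -4.0]
gripper_width: 0.041
grip_force: 50.0
```

Call:
servo_tool(moves=[[0, 0, 0, 0, 0, 0], [0, 0, 0, 0, 0, 0], [0, 0, 0, 0, 0, 0], [0, 0, 0, 0, 0, 0], [0, 0, 0, 0, 0, 0]], claw=-0.5)

```text
t: 9.75
ee_pos: [0.5144, -0.333, 0.0532]
tool_rot: [-0.048, 0.999, -0.001, 0.001]
ft_force: [0.1, 0.8, 0.8]
gripper_width: 0.0661
grip_force: 0.0
```

Call:
servo_tool(moves=[[0, 0, -0.2, 0, 0, 0], [0, 0, -0.4, 0, 0, 0], [0, 0, -0.7, 0, 0, 0], [0, 0, -1, 0, 0, 0], [0, 0, -1, 0, 0, 0]])

```text
t: 10.17
ee_pos: [0.5178, -0.3354, 0.1811]
tool_rot: [-0.048, 0.999, -0.005, 0.006]
ft_force: [1.3, -1.0, 1.2]
gripper_width: 0.0661
grip_force: 0.0
```

```bash
python3 plan.py 560,-230,300,1.9; python3 - <<'E'
from h import *
c=cap('side'); cv2.imwrite('pics/s1.png',c['color'][100:460])
E
```

```text
t 10.2 pos [ 517.8 -335.4  181.1] yawY 95.5 zax [ 0.012 -0.008 -1.   ] F [ 1.3 -1.   1.2] w 66.1 grip 0.0 j6 -2.28
[560.0, -230.0, 300.0, 1.9] call 1 [-0.15, 0.28, -0.33] wz 0.173 rows>=5
[560.0, -230.0, 300.0, 1.9] call 2 [0.02, 0.31, -0.33] wz 0.173 rows>=5
[560.0, -230.0, 300.0, 1.9] call 3 [0.17, 0.26, -0.33] wz 0.173 rows>=5
```

View pics/s1.png

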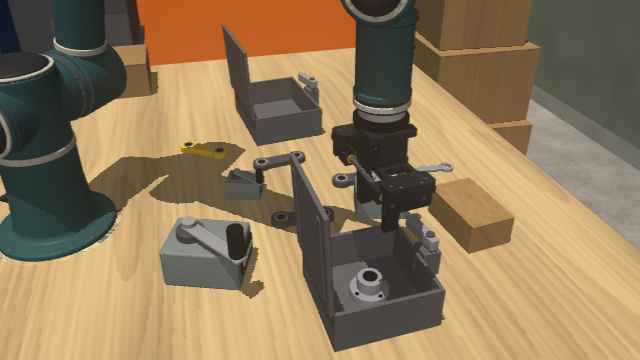

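The picture shows the hub upright inside the short case at (370,287). Next I'll shut its lid, coming at it from behind.

```bash
cat > case.py <<'E'
# python3 case.py long|short  lx,ly,tipz ...  -> world targets in mm for plan.py ; yaw of tool y = case yaw+90
import numpy as np
C={'long':(494.1,330.1,5.6),'short':(510.5,-335.8,1.9)}
def w(c,lx,ly,tipz):
    x,y,a=C[c]; t=np.radians(a); return '%.1f,%.1f,%.1f,%.1f'%(x+lx*np.cos(t)-ly*np.sin(t),y+lx*np.sin(t)+ly*np.cos(t),tipz+17,a+90)
def lid(c,ly,r=140,hw=14,ths=(85,75,65,55,45,35,25,17,10,5,0)):
    out=[]
    for th in ths:
        s,k=np.sin(np.radians(th)),np.cos(np.radians(th)); out.append(w(c,-85+r*k-8*s-hw,ly,72+r*s+8*k))
    return out
def btn(c,r=46,d=20,angs=()):
    # finger centre on the pushing side: at radius r along bar, d off the bar's axis
    out=[]
    for q in angs:
        t=np.radians(90+q); out.append(w(c,101+r*np.cos(t)+d*np.sin(t),r*np.sin(t)-d*np.cos(t),88))
    return out
if __name__=='__main__':
    import sys
    for a in sys.argv[2:]: print(w(sys.argv[1],*map(float,a.split(','))),end=' ')
E
python3 plan.py $(python3 case.py short 8,5,300 -130,8,300 -130,8,200)
```

```text
t 10.2 pos [ 516.7 -334.6  178. ] yawY 95.5 zax [ 0.009 -0.007 -1.   ] F [ 0.1  0.3 -0.5] w 66.0 grip 0.0 j6 -2.28
[518.3, -330.5, 317.0, 91.9] call 1 [-0.01, 0.01, -0.58] wz 0.01 rows>=2
[518.3, -330.5, 317.0, 91.9] call 2 [-0.02, 0.02, -0.58] wz 0.01 rows>=2
[380.3, -332.1, 317.0, 91.9] call 1 [0.58, 0.01, -0.0] wz 0.0 rows>=2
[380.3, -332.1, 317.0, 91.9] call 2 [0.57, 0.01, -0.01] wz 0.0 rows>=2
[380.3, -332.1, 217.0, 91.9] call 1 [0.01, 0.01, 0.83] wz 0.0 rows>=3
```

Call:
servo_tool(moves=[[-0.01, 0.01, -0.3, 0, 0, 0.01], [-0.01, 0.01, -0.6, 0, 0, 0.02], [0, 0.02, -0.9, 0, 0, 0.02], [0, 0.02, -1, 0, 0, 0.02], [0, 0.02, -1, 0, 0, 0.02]], claw=1)

```text
t: 10.63
ee_pos: [0.515, -0.3312, 0.296]
tool_rot: [-0.017, 1.0, -0.002, 0.003]
ft_force: [0.9, 0.4, 0.8]
gripper_width: 0.0347
grip_force: 0.0
```

Call:
servo_tool(moves=[[0.1, 0.0, -0.17, 0, 0, 0], [0.3, 0.0, -0.17, 0, 0, 0], [0.6, 0.0, -0.17, 0, 0, 0], [0.8, 0.0, -0.17, 0, 0, 0], [1, 0.0, -0.17, 0, 0, 0]])

```text
t: 11.05
ee_pos: [0.3911, -0.333, 0.3086]
tool_rot: [-0.017, 1.0, 0.002, -0.002]
ft_force: [-0.2, -0.9, -0.0]
gripper_width: 0.0016
grip_force: 0.0
```

Call:
servo_tool(moves=[[0.15, 0.0, 0, 0, 0, 0], [0.15, 0.0, 0, 0, 0, 0], [0.15, 0.0, 0, 0, 0, 0], [0.15, 0, 0, 0, 0, 0]])

```text
t: 11.38
ee_pos: [0.3755, -0.3343, 0.3104]
tool_rot: [-0.017, 1.0, 0.001, -0.001]
ft_force: [0.7, -0.1, -0.3]
gripper_width: 0.0006
grip_force: 0.0
```

```bash
python3 plan.py $(python3 case.py short -130,8,200) $(python3 -c "
from case import *;print(*lid('short',8))")
```

```text
t 11.4 pos [ 375.5 -334.3  310.4] yawY 91.9 zax [-0.001  0.002 -1.   ] F [ 0.7 -0.1 -0.3] w 0.6 grip 0.0 j6 -2.38
[380.3, -332.1, 217.0, 91.9] call 1 [-0.04, 0.02, 0.78] wz 0.0 rows>=3
[415.5, -330.9, 229.2, 91.9] call 1 [-0.3, -0.0, -0.1] wz 0.0 rows>=1
[439.8, -330.1, 226.3, 91.9] call 1 [-0.2, -0.0, 0.02] wz 0.0 rows>=1
[463.2, -329.4, 219.3, 91.9] call 1 [-0.19, -0.01, 0.06] wz 0.0 rows>=1
[485.0, -328.6, 208.3, 91.9] call 1 [-0.18, 0.01, 0.09] wz 0.0 rows>=1
[504.6, -328.0, 193.7, 91.9] call 1 [-0.17, -0.01, 0.12] wz 0.0 rows>=1
[521.3, -327.4, 175.9, 91.9] call 1 [-0.14, 0.0, 0.15] wz 0.0 rows>=1
[534.7, -327.0, 155.4, 91.9] call 1 [-0.11, 0.0, 0.17] wz 0.0 rows>=1
[542.8, -326.7, 137.6, 91.9] call 1 [-0.07, 0.0, 0.15] wz 0.0 rows>=1
[547.7, -326.6, 121.2, 91.9] call 1 [-0.04, 0.0, 0.13] wz 0.0 rows>=1
[550.0, -326.5, 109.2, 91.9] call 1 [-0.02, 0.0, 0.1] wz 0.0 rows>=1
[551.2, -326.4, 97.0, 91.9] call 1 [-0.01, 0.0, 0.11] wz 0.0 rows>=1
```

Call:
servo_tool(moves=[[-0.02, 0.02, 0.3, 0, 0, 0], [-0.04, 0.02, 0.6, 0, 0, 0], [-0.04, 0.02, 0.78, 0, 0, 0], [-0.04, 0.02, 0.78, 0, 0, 0]])

```text
t: 11.72
ee_pos: [0.3782, -0.3289, 0.2119]
tool_rot: [-0.017, 1.0, 0.004, -0.004]
ft_force: [-0.3, 1.1, -0.6]
gripper_width: 0.0006
grip_force: 0.0
```

Call:
servo_tool(moves=[[-0.1, 0, -0.05, 0, 0, 0], [-0.2, 0, -0.1, 0, 0, 0], [-0.3, 0, -0.1, 0, 0, 0], [-0.4, 0, -0.1, 0, 0, 0], [-0.5, 0, -0.08, 0, 0, 0]])

```text
t: 12.13
ee_pos: [0.443, -0.3311, 0.2308]
tool_rot: [-0.017, 1.0, -0.002, 0.002]
ft_force: [-1.6, -0.5, 1.5]
gripper_width: 0.0005
grip_force: 0.9
```

Call:
servo_tool(moves=[[-0.1, 0, 0.03, 0, 0, 0], [-0.19, 0, 0.06, 0, 0, 0], [-0.28, 0, 0.1, 0, 0, 0], [-0.37, 0, 0.15, 0, 0, 0], [-0.46, 0, 0.21, 0, 0, 0]])

```text
t: 12.55
ee_pos: [0.4965, -0.3282, 0.2024]
tool_rot: [-0.017, 1.0, -0.0, 0.0]
ft_force: [-0.8, -0.4, 1.8]
gripper_width: 0.0006
grip_force: 0.7
```

Call:
servo_tool(moves=[[-0.08, 0, 0.06, 0, 0, 0], [-0.15, 0, 0.13, 0, 0, 0], [-0.22, 0, 0.21, 0, 0, 0], [-0.28, 0, 0.3, 0, 0, 0], [-0.33, 0, 0.38, 0, 0, 0]])

```text
t: 12.97
ee_pos: [0.5354, -0.3266, 0.1557]
tool_rot: [-0.017, 1.0, 0.0, -0.0]
ft_force: [1.3, -0.2, 1.5]
gripper_width: 0.0004
grip_force: 0.5
```

Call:
servo_tool(moves=[[-0.04, 0, 0.07, 0, 0, 0], [-0.07, 0, 0.15, 0, 0, 0], [-0.1, 0, 0.22, 0, 0, 0], [-0.12, 0, 0.28, 0, 0, 0], [-0.12, 0, 0.28, 0, 0, 0]])

```text
t: 13.38
ee_pos: [0.5483, -0.3256, 0.1213]
tool_rot: [-0.017, 1.0, 0.001, -0.001]
ft_force: [-1.1, 1.0, 0.2]
gripper_width: 0.0005
grip_force: 0.0
```

```bash
python3 plan.py 551,-326,97; python3 - <<'E'
from h import *
c=cap('side'); cv2.imwrite('pics/s2.png',c['color'][100:460])
E
```

```text
t 13.4 pos [ 548.3 -325.6  121.3] yawY 91.9 zax [-0.003  0.002 -1.   ] F [-1.1  1.   0.2] w 0.5 grip 0.0 j6 -2.18
[551.0, -326.0, 97.0] call 1 [-0.02, -0.0, 0.2] wz 0.0 rows>=1
```

View pics/s2.png

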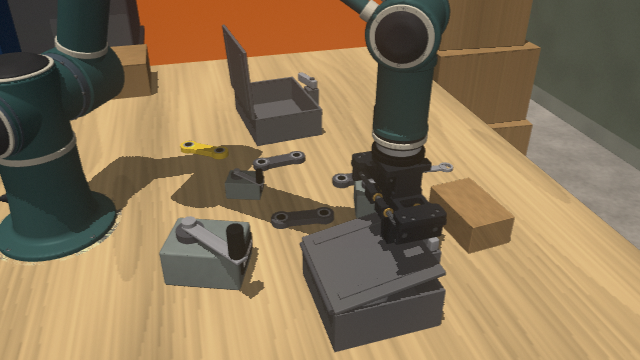

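The lid is nearly down. Next I'll press it flat.

Call:
servo_tool(moves=[[-0.03, 0, 0.07, 0, 0, 0], [-0.04, 0, 0.13, 0, 0, 0], [-0.04, 0, 0.18, 0, 0, 0], [-0.04, 0, 0.22, 0, 0, 0], [-0.04, 0, 0.24, 0, 0, 0]])

```text
t: 13.85
ee_pos: [0.5543, -0.3263, 0.0972]
tool_rot: [-0.017, 1.0, 0.0, -0.0]
ft_force: [-8.1, 5.6, 26.7]
gripper_width: 0.0008
grip_force: 13.6
```

Call:
servo_tool(moves=[[0, 0, 0.02, 0, 0, 0], [0, 0, 0.03, 0, 0, 0], [0, 0, 0.03, 0, 0, 0]])

```text
t: 14.1
ee_pos: [0.5542, -0.3263, 0.0971]
tool_rot: [-0.017, 1.0, -0.0, 0.0]
ft_force: [-10.7, 7.1, 30.7]
gripper_width: 0.0007
grip_force: 15.1
```

```bash
python3 plan.py; python3 - <<'E'
from m import sel,W,V
import numpy as np
for w in(W,V):
    P=sel(w,.43,.58,-.42,-.27,.06,.16); 
    A=np.c_[P[:,0]-.5,P[:,1]+.33,np.ones(len(P))]
    m=np.abs(P[:,2]-np.median(P[:,2]))<.02; print('PL',np.linalg.lstsq(A[m],P[m,2],rcond=None)[0].round(4),m.sum())
E
```

```text
t 14.1 pos [ 554.2 -326.3   97.1] yawY 91.9 zax [ 0. -0. -1.] F [-10.7   7.1  30.7] w 0.7 grip 15.1 j6 -2.18
long top rim 1033 ((565.4949951171875, 323.93560791015625), (256.820556640625, 354.7137451171875), 84.45771789550781)
  button 610 ((654.1453247070312, 283.11895751953125), (47.666107177734375, 279.4139099121094), 41.57258605957031) zmed 0.09817165727083199
  lid 1878 ((495.41070556640625, 331.4844970703125), (210.86058044433594, 231.308349609375), 5.643463611602783) x at low/high 0.5786231240911225 0.39477302597680375 0.2065136653320467 0.4368482334290003
long side rim 599 ((552.5799560546875, 309.2178039550781), (297.8243103027344, 288.3125), 5.68425178527832)
  button 211 ((642.6041259765625, 284.7513122558594), (37.589088439941406, 259.14910888671875), 38.48740005493164) zmed 0.09869853724550326
  lid 1283 ((495.1365051269531, 328.0805969238281), (209.96922302246094, 244.67994689941406), 5.388822078704834) x at low/high 0.4086942131108231 0.39637713147243836 0.1972200297991501 0.44084849793921077
short top rim 301 ((530.0205688476562, -274.1542053222656), (66.2001342773437
[... 1155 characters left out ...]
(66.36833953857422, 190.94369506835938), 65.8974609375)
ctr top side 205 ((647.1512451171875, -135.2391357421875), (68.81580352783203, 178.66839599609375), 67.78727722167969)
 knob 0 [nan nan nan] 0
 lever 1 ((731.7135009765625, -152.3216552734375), (0.0, 0.0), 0.0)
arm z hist (array([441,   7,   7,   5,   6,   4,   6,   7,   4,   7,   8,  17]), array([0.10001316, 0.11196643, 0.12391969, 0.13587295, 0.14782621,
       0.15977948, 0.17173274, 0.183686  , 0.19563926, 0.20759253,
       0.21954579, 0.23149905, 0.24345232]))
0.2 [0.381 0.4  ] [0.389 0.431]
PL [0.0058 0.0745 0.0767] 393
PL [0.0027 0.0067 0.0809] 6311
  return _methods._mean(a, axis=axis, dtype=dtype,
  ret = ret.dtype.type(ret / rcount)
  ret = um.true_divide(
```

The lid fits flat: top at about 81 mm with a slope of 0.003. Next I'll turn the button.

```bash
python3 plan.py $(python3 case.py short 54,9,130 138,44,130 138,44,88 ) $(python3 -c "
from case import *;print(*btn('short',46,24,(6,18,30,42,54,66,78,90)),*btn('short',46,21,(90,)))") | awk '{print}'
```

```text
t 14.2 pos [ 554.2 -326.3   97.1] yawY 91.9 zax [ 0. -0. -1.] F [-10.3   7.8  29.2] w 0.3 grip 14.8 j6 -2.18
[564.2, -325.0, 147.0, 91.9] call 1 [-0.08, 0.01, -0.42] wz 0.0 rows>=2
[647.0, -287.2, 147.0, 91.9] call 1 [-0.7, 0.29, 0.0] wz 0.0 rows>=3
[647.0, -287.2, 105.0, 91.9] call 1 [-0.0, -0.0, 0.35] wz 0.0 rows>=2
[628.9, -283.6, 105.0, 91.9] call 1 [0.15, 0.03, 0.0] wz 0.0 rows>=1
[618.4, -281.0, 105.0, 91.9] call 1 [0.08, 0.03, 0.0] wz 0.0 rows>=1
[607.5, -280.7, 105.0, 91.9] call 1 [0.09, 0.01, 0.0] wz 0.0 rows>=1
[596.8, -282.7, 105.0, 91.9] call 1 [0.09, -0.02, 0.0] wz 0.0 rows>=1
[586.8, -286.8, 105.0, 91.9] call 1 [0.09, -0.03, 0.0] wz 0.0 rows>=1
[577.9, -292.9, 105.0, 91.9] call 1 [0.07, -0.05, 0.0] wz 0.0 rows>=1
[570.4, -300.8, 105.0, 91.9] call 1 [0.07, -0.06, 0.0] wz 0.0 rows>=1
[564.7, -310.0, 105.0, 91.9] call 1 [0.05, -0.08, 0.0] wz 0.0 rows>=1
[564.8, -313.0, 105.0, 91.9] call 1 [-0.0, -0.02, 0.0] wz 0.0 rows>=1
```

Call:
servo_tool(moves=[[-0.0, 0, -0.2, 0, 0, 0], [-0.04, 0.01, -0.45, 0, 0, 0], [-0.3, 0.1, -0.45, 0, 0, 0], [-0.6, 0.23, -0.45, 0, 0, 0], [-0.78, 0.3, -0.45, 0, 0, 0]])

```text
t: 14.62
ee_pos: [0.649, -0.2862, 0.1466]
tool_rot: [-0.017, 1.0, -0.0, 0.002]
ft_force: [-0.1, -0.2, -0.8]
gripper_width: 0.0002
grip_force: 0.0
```

Call:
servo_tool(moves=[[0, 0, 0, 0, 0, 0], [0, 0, 0.2, 0, 0, 0], [0, 0, 0.35, 0, 0, 0], [0, 0, 0.35, 0, 0, 0]])

```text
t: 14.95
ee_pos: [0.6426, -0.2857, 0.098]
tool_rot: [-0.017, 1.0, 0.002, -0.004]
ft_force: [-0.4, 0.6, -1.2]
gripper_width: 0.0005
grip_force: 0.0
```

```bash
python3 plan.py $(python3 -c "
from case import *;print(*btn('short',46,24,(6,90)))") | awk '{print}'
```

```text
t 14.9 pos [ 642.6 -285.7   98. ] yawY 91.9 zax [-0.008  0.004 -1.   ] F [-0.4  0.6 -1.2] w 0.5 grip 0.0 j6 -2.06
[628.9, -283.6, 105.0, 91.9] call 1 [0.11, 0.02, -0.06] wz 0.0 rows>=1
[564.7, -310.0, 105.0, 91.9] call 1 [0.55, -0.2, 0.01] wz 0.0 rows>=2
```

Call:
servo_tool(moves=[[0.05, 0.01, -0.04, 0, 0, 0], [0.11, 0.02, -0.04, 0, 0, 0], [0.15, 0.04, -0.04, 0, 0, 0], [0.19, 0.05, -0.04, 0, 0, 0], [0.28, 0.06, -0.04, 0, 0, 0]])

```text
t: 15.37
ee_pos: [0.6139, -0.2817, 0.1102]
tool_rot: [-0.017, 1.0, -0.001, 0.002]
ft_force: [2.3, -0.8, -0.2]
gripper_width: 0.0003
grip_force: 1.1
```

Call:
servo_tool(moves=[[0.05, -0.01, 0, 0, 0, 0], [0.09, -0.02, 0, 0, 0, 0], [0.14, -0.03, 0, 0, 0, 0], [0.18, -0.05, 0, 0, 0, 0], [0.22, -0.07, 0, 0, 0, 0]])

```text
t: 15.78
ee_pos: [0.5858, -0.2904, 0.1081]
tool_rot: [-0.017, 1.0, 0.0, -0.0]
ft_force: [1.8, 0.6, -0.4]
gripper_width: 0.0004
grip_force: 0.7
```

Call:
servo_tool(moves=[[0.03, -0.03, 0, 0, 0, 0], [0.07, -0.06, 0, 0, 0, 0], [0.1, -0.1, 0, 0, 0, 0], [0.12, -0.14, 0, 0, 0, 0], [0.12, -0.18, 0, 0, 0, 0]])

```text
t: 16.2
ee_pos: [0.5715, -0.3126, 0.1077]
tool_rot: [-0.017, 1.0, 0.001, -0.001]
ft_force: [-1.0, 6.8, 1.9]
gripper_width: 0.0004
grip_force: 4.8
```

```bash
python3 plan.py $(python3 -c "
from case import *;print(*btn('short',46,21,(90,)))") | awk '{print}'
```

```text
t 16.2 pos [ 571.5 -312.6  107.7] yawY 91.9 zax [-0.002  0.001 -1.   ] F [-1.   6.8  1.9] w 0.4 grip 4.8 j6 -2.14
[564.8, -313.0, 105.0, 91.9] call 1 [0.06, -0.0, 0.02] wz -0.0 rows>=1
```

Call:
servo_tool(moves=[[0.02, -0.03, 0, 0, 0, 0], [0.02, -0.03, 0, 0, 0, 0], [0, 0.1, 0, 0, 0, 0], [0, 0.1, -0.3, 0, 0, 0], [0, 0.1, -0.5, 0, 0, 0]])

```text
t: 16.62
ee_pos: [0.5714, -0.2994, 0.1677]
tool_rot: [-0.017, 1.0, 0.0, -0.002]
ft_force: [1.4, -0.8, 1.0]
gripper_width: 0.0003
grip_force: 0.0
```

Call:
servo_tool(moves=[[-0.1, 0.3, 0, 0, 0, 0], [-0.2, 0.6, 0, 0, 0, 0], [-0.3, 0.85, 0, 0, 0, 0], [-0.3, 0.85, 0, 0, 0, 0]])

```text
t: 16.95
ee_pos: [0.6063, -0.1926, 0.1684]
tool_rot: [-0.019, 1.0, 0.001, 0.0]
ft_force: [0.5, -0.4, 0.8]
gripper_width: 0.0002
grip_force: 0.0
```

```bash
cat > ctr.py <<'E'
import numpy as np
def k(phi,d,z,P=(597.3,-103.8)):
    t=np.radians(phi); return '%.1f,%.1f,%.1f'%(P[0]+90*np.cos(t)+d*np.sin(t),P[1]+90*np.sin(t)-d*np.cos(t),z)
E
python3 plan.py $(python3 -c "
from ctr import *;print(k(-49,45,150),k(-49,45,102),*[k(p,28,102) for p in(-49,-35,-20,-5,10,19.6)],k(19.6,24,102))"); python3 - <<'E'
from h import *
c=cap('top'); cv2.imwrite('pics/t3.png',cv2.resize(c['color'][100:330,220:600],None,fx=2,fy=2))
from m2 import sel,W,rect
B=sel(W,.53,.66,-.42,-.25,.088,.115); print('BTN',rect(B))
P=sel(W,.44,.57,-.41,-.27,.06,.088); A=np.c_[P[:,0]-.5,P[:,1]+.33,np.ones(len(P))]; print('LID',np.linalg.lstsq(A,P[:,2],rcond=None)[0].round(4))
E
```

```text
t 16.9 pos [ 606.3 -192.6  168.4] yawY 92.1 zax [ 0.001  0.001 -1.   ] F [ 0.5 -0.4  0.8] w 0.2 grip 0.0 j6 -1.96
[622.4, -201.2, 150.0] call 1 [-0.13, -0.08, 0.15] wz 0.0 rows>=1
[622.4, -201.2, 102.0] call 1 [-0.0, 0.0, 0.4] wz 0.0 rows>=2
[635.2, -190.1, 102.0] call 1 [-0.11, 0.09, 0.0] wz 0.0 rows>=1
[655.0, -178.4, 102.0] call 1 [-0.17, 0.09, 0.0] wz 0.0 rows>=1
[672.3, -160.9, 102.0] call 1 [-0.15, 0.14, 0.0] wz 0.0 rows>=1
[684.5, -139.5, 102.0] call 1 [-0.11, 0.18, 0.0] wz 0.0 rows>=1
[690.8, -115.7, 102.0] call 1 [-0.06, 0.19, 0.0] wz 0.0 rows>=1
[691.5, -100.0, 102.0] call 1 [-0.01, 0.13, 0.0] wz 0.0 rows>=1
[690.1, -96.2, 102.0] call 1 [0.01, 0.04, 0.0] wz 0.0 rows>=1
long top rim 1037 ((568.2221069335938, 311.2132263183594), (329.5240783691406, 287.06219482421875), 5.600727081298828)
  button 605 ((654.8197021484375, 283.93890380859375), (46.46530532836914, 279.61151123046875), 41.38203811645508) zmed 0.09871681725517867
  lid 1881 ((495.330322265625, 331.17425537109375), (211.14999389648438, 230.1505584716797), 5.6770782470703125) x at low/high 0.5783517773279871 0.39454
[... 2893 characters left out ...]
.24399479145908276
  btn ((587.6900024414062, 357.25811767578125), (19.419921875, 78.48790740966797), 19.133647918701172)
short top x [(408, 87), (412, 48)] y [(-428, 20), (-408, 14), (-404, 13), (-400, 20), (-396, 16), (-392, 17), (-368, 14), (-348, 15)]
  return _methods._mean(a, axis=axis, dtype=dtype,
  ret = ret.dtype.type(ret / rcount)
  ret = um.true_divide(
Traceback (most recent call last):
  File "m2.py", line 9, in <module>
    L=sel(w,.35,.45,y0,y1,.09,.3); ql=L[:,:2]@R.T*1000; print('  lid x,z', np.polyfit(L[:,2]*1000,ql[:,0],1).round(3), 'y',np.percentile(ql[:,1],[.5,99.5]).round(1), 'slope dx/dy',np.polyfit(ql[:,1],ql[:,0],1)[0].round(4), 'ztop',L[:,2].max())
                                                                           ~~~~~~~~~~^^^^^^^^^^^^^^^^^^^^^^^
TypeError: expected non-empty vector for x
```

View pics/t3.png

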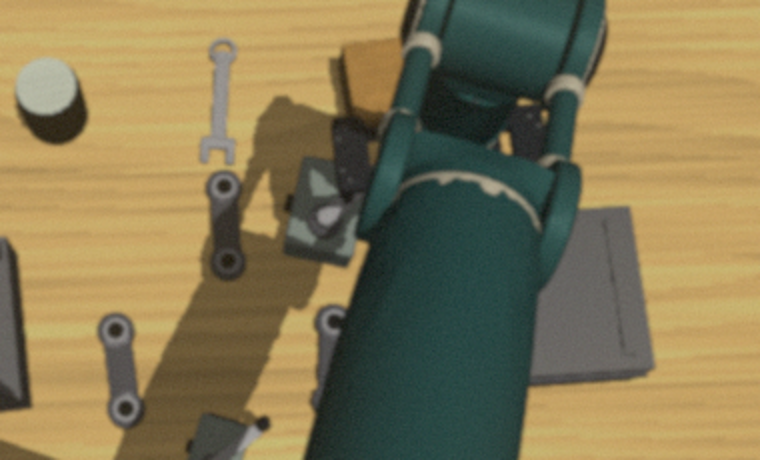

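The side view puts the short button square across, with its bar centre at (589,-336) and 0.9° of yaw. The first case is secured, so I'll count it now.

Call:
servo_tool(moves=[[-0.13, -0.09, 0, 0, 0, 0], [-0.13, -0.09, 0.2, 0, 0, 0], [-0.13, -0.09, 0.4, 0, 0, 0], [-0.13, -0.09, 0.54, 0, 0, 0], [-0.13, -0.09, 0.54, 0, 0, 0]])

```text
t: 17.52
ee_pos: [0.6172, -0.2082, 0.0983]
tool_rot: [-0.016, 1.0, 0.001, -0.004]
ft_force: [-0.3, 0.3, -1.2]
gripper_width: 0.0003
grip_force: 0.0
```

```bash
python3 plan.py $(python3 -c "
from ctr import *;print(*[k(p,28,102) for p in(-49,)])")
```

```text
t 17.5 pos [ 617.2 -208.2   98.3] yawY 91.8 zax [-0.008  0.002 -1.   ] F [-0.3  0.3 -1.2] w 0.3 grip 0.0 j6 -1.97
[635.2, -190.1, 102.0] call 1 [-0.15, 0.15, -0.03] wz 0.0 rows>=1
```

Call:
servo_tool(moves=[[-0.08, 0.08, -0.02, 0, 0, 0], [-0.15, 0.15, -0.02, 0, 0, 0], [-0.24, 0.2, -0.02, 0, 0, 0], [-0.32, 0.25, -0.02, 0, 0, 0], [-0.4, 0.32, -0.02, 0, 0, 0]])

```text
t: 17.93
ee_pos: [0.6678, -0.1669, 0.1067]
tool_rot: [-0.017, 1.0, -0.0, -0.001]
ft_force: [-3.9, -3.0, 1.0]
gripper_width: 0.0007
grip_force: 1.9
```

Call:
servo_tool(moves=[[-0.07, 0.07, 0, 0, 0, 0], [-0.13, 0.15, 0, 0, 0, 0], [-0.18, 0.24, 0, 0, 0, 0], [-0.21, 0.34, 0, 0, 0, 0], [-0.24, 0.44, 0, 0, 0, 0]])

```text
t: 18.35
ee_pos: [0.6952, -0.114, 0.1067]
tool_rot: [-0.017, 1.0, -0.001, -0.0]
ft_force: [-4.8, -7.5, -0.6]
gripper_width: 0.0001
grip_force: 3.4
```

Call:
servo_tool(moves=[[-0.01, 0.07, 0, 0, 0, 0], [-0.01, 0.13, 0, 0, 0, 0], [0, 0.17, 0, 0, 0, 0], [0, 0.17, 0, 0, 0, 0], [0, 0.17, 0, 0, 0, 0]])

```text
t: 18.77
ee_pos: [0.6955, -0.0992, 0.1068]
tool_rot: [-0.018, 1.0, -0.005, 0.002]
ft_force: [-0.9, -20.4, -4.2]
gripper_width: 0.0004
grip_force: 10.0
```

```bash
python3 plan.py $(python3 -c "
from ctr import *;print(*[k(p,28,102) for p in(19.6,-49,)])"); python3 - <<'E'
from h import *
c=cap('side'); cv2.imwrite('pics/s4.png',cv2.resize(c['color'][180:400,240:560],None,fx=2,fy=2))
E
```

```text
t 18.8 pos [695.5 -99.2 106.8] yawY 92.0 zax [ 0.004 -0.01  -1.   ] F [ -0.9 -20.4  -4.2] w 0.4 grip 10.0 j6 -1.77
[691.5, -100.0, 102.0] call 1 [0.03, -0.01, 0.04] wz 0.0 rows>=1
[635.2, -190.1, 102.0] call 1 [0.5, -0.73, 0.01] wz 0.0 rows>=3
```

View pics/s4.png

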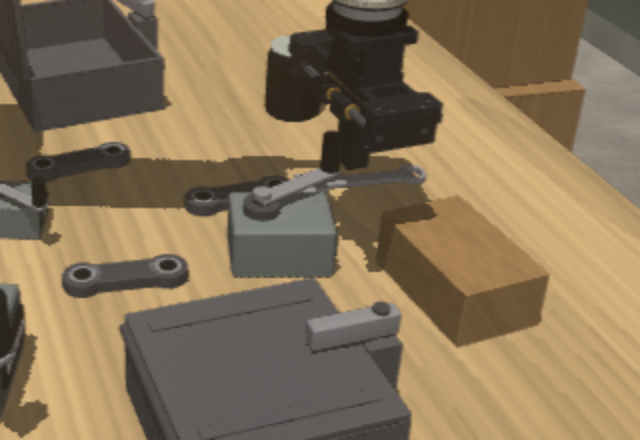

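The force is 20 N, well above the 7 N spring, so the lever at (330,150) is at its stop. The short button at (350,325) lies square across the lid. I'll hold briefly, then retreat along the arc past home.

Call:
servo_tool(moves=[[0, 0, 0, 0, 0, 0], [0, 0, 0, 0, 0, 0], [0, 0, 0, 0, 0, 0], [0, 0, 0, 0, 0, 0], [0, 0, 0, 0, 0, 0]])

```text
t: 19.23
ee_pos: [0.6955, -0.0992, 0.1068]
tool_rot: [-0.017, 1.0, -0.005, 0.002]
ft_force: [-0.1, -20.4, -3.1]
gripper_width: 0.0003
grip_force: 9.7
```

Call:
servo_tool(moves=[[0, -0.15, 0, 0, 0, 0], [0.02, -0.3, 0, 0, 0, 0], [0.08, -0.45, 0, 0, 0, 0], [0.18, -0.58, 0, 0, 0, 0], [0.3, -0.7, 0, 0, 0, 0]])

```text
t: 19.65
ee_pos: [0.6655, -0.1809, 0.1087]
tool_rot: [-0.017, 1.0, -0.002, 0.005]
ft_force: [4.6, -7.0, 0.1]
gripper_width: 0.0005
grip_force: 3.1
```

Call:
servo_tool(moves=[[0.15, -0.1, 0, 0, 0, 0], [0.3, -0.2, 0, 0, 0, 0], [0.4, -0.3, 0, 0, 0, 0], [0.4, -0.3, -0.3, 0, 0, 0], [0.4, -0.3, -0.7, 0, 0, 0]], claw=-0.5)

```text
t: 20.07
ee_pos: [0.6113, -0.2152, 0.1803]
tool_rot: [-0.016, 1.0, 0.002, -0.003]
ft_force: [0.3, 0.3, -0.2]
gripper_width: 0.0318
grip_force: 0.0
```

```bash
python3 - <<'E'
from h import *
for k in('top','side'):
    c=cap(k);
    for l in links(c):print(l)
    W=cloud(c); P=W.reshape(-1,3); P=P[(P[:,0]>.56)&(P[:,0]<.75)&(P[:,1]>-.2)&(P[:,1]<-.05)&(P[:,2]>.1)&(P[:,2]<.118)]; print(k,'knob',len(P),np.median(P,0))
E
python3 plan.py 575,-120,170 458,-109,150,84.8 458,-109,22
```

```text
([328.0, 152.0], [749.3, 3.9], [24.8, 132.1], 170.7, 15.1, [136.0, 144.0, 151.0])
([332.0, 212.0], [612.0, -2.3], [39.4, 122.7], 0.7, 20.7, [67.0, 75.0, 81.0])
([385.0, 279.0], [459.3, -108.9], [38.3, 122.7], 171.8, 21.8, [85.0, 89.0, 93.0])
([280.0, 285.0], [457.3, 114.3], [123.5, 38.8], 6.6, 20.9, [88.0, 94.0, 101.0])
([242.0, 351.0], [319.6, 192.2], [39.4, 60.4], 137.4, 21.8, [20.0, 83.0, 100.0])
top knob 16 [ 0.65867893 -0.17873085  0.11060445]
([217.0, 251.0], [321.4, 189.1], [40.4, 60.1], 134.1, 18.3, [37.0, 85.0, 102.0])
([302.0, 317.0], [458.7, -113.8], [41.2, 122.7], 175.0, 18.0, [78.0, 81.0, 87.0])
side knob 108 [ 0.65556601 -0.18030911  0.11002953]
t 20.2 pos [ 619.6 -217.7  192.8] yawY 91.9 zax [ 0.015 -0.005 -1.   ] F [ 0.6 -0.2  0.9] w 39.4 grip 0.0 j6 -1.98
[575.0, -120.0, 170.0] call 1 [0.35, 0.83, 0.18] wz 0.0 rows>=3
[458.0, -109.0, 150.0, 84.8] call 1 [0.97, 0.12, 0.15] wz 0.039 rows>=3
[458.0, -109.0, 22.0] call 1 [0.01, 0.0, 0.53] wz 0.0 rows>=2
[458.0, -109.0, 22.0] call 2 [0.01, 0.01, 0.54] wz 0.0 rows>=2
```

The lever is back home. Now the links, starting with the one at (459,-109).

Call:
servo_tool(moves=[[0.12, 0.28, 0.06, 0, 0, 0], [0.24, 0.56, 0.12, 0, 0, 0], [0.35, 0.83, 0.18, 0, 0, 0], [0.35, 0.83, 0.18, 0, 0, 0]], claw=-0.9)

```text
t: 20.5
ee_pos: [0.5656, -0.1125, 0.16]
tool_rot: [-0.018, 1.0, 0.002, -0.002]
ft_force: [-0.8, 0.6, 0.5]
gripper_width: 0.066
grip_force: 0.0
```

Call:
servo_tool(moves=[[0.3, 0.04, 0.05, 0, 0, 0.039], [0.6, 0.08, 0.1, 0, 0, 0.039], [0.97, 0.12, 0.15, 0, 0, 0.039], [0.97, 0.12, 0.15, 0, 0, 0.039], [0.97, 0.12, 0.15, 0, 0, 0.039]])

```text
t: 20.92
ee_pos: [0.4496, -0.1067, 0.1429]
tool_rot: [0.045, 0.999, 0.0, -0.001]
ft_force: [-0.0, -0.0, 0.3]
gripper_width: 0.0835
grip_force: 0.0
```

```bash
python3 plan.py 458.5,-109,22
```

```text
t 20.9 pos [ 449.6 -106.7  142.9] yawY 84.9 zax [-0.001  0.001 -1.   ] F [-0.  -0.   0.3] w 83.5 grip 0.0 j6 -1.77
[458.5, -109.0, 22.0] call 1 [-0.04, -0.01, 0.5] wz 0.0 rows>=2
[458.5, -109.0, 22.0] call 2 [-0.04, -0.0, 0.51] wz 0.0 rows>=2
```

Call:
servo_tool(moves=[[-0.07, -0.01, 0.25, 0, 0, 0], [-0.08, -0.01, 0.5, 0, 0, 0], [-0.08, -0.01, 0.8, 0, 0, 0], [-0.08, -0.01, 0.99, 0, 0, 0], [-0.08, -0.01, 0.99, 0, 0, 0]])

```text
t: 21.33
ee_pos: [0.4604, -0.109, 0.0214]
tool_rot: [0.044, 0.999, 0.001, -0.003]
ft_force: [-1.2, -0.2, 0.0]
gripper_width: 0.0837
grip_force: 0.0
```

Call:
servo_tool(moves=[[0, 0, 0.01, 0, 0, 0], [0, 0, 0.01, 0, 0, 0], [0, 0, 0.01, 0, 0, 0], [0, 0, 0.01, 0, 0, 0], [0, 0, 0.01, 0, 0, 0]], claw=1, force=55)

```text
t: 21.75
ee_pos: [0.4628, -0.11, 0.0254]
tool_rot: [0.045, 0.999, -0.0, 0.002]
ft_force: [0.4, -0.2, -1.0]
gripper_width: 0.0526
grip_force: 0.0
```

Call:
servo_tool(moves=[[0, 0, 0, 0, 0, 0], [0, 0, 0, 0, 0, 0], [0, 0, 0, 0, 0, 0], [0, 0, 0, 0, 0, 0], [0, 0, 0, 0, 0, 0]])

```text
t: 22.17
ee_pos: [0.4615, -0.1098, 0.0242]
tool_rot: [0.044, 0.999, -0.0, 0.0]
ft_force: [-0.5, -0.5, 3.9]
gripper_width: 0.0287
grip_force: 55.0
```

Call:
servo_tool(moves=[[0, 0, -0.2, 0, 0, 0], [0, 0, -0.4, 0, 0, 0], [0, 0, -0.7, 0, 0, 0], [0, 0, -1, 0, 0, 0], [0, 0, -1, 0, 0, 0]])

```text
t: 22.58
ee_pos: [0.4657, -0.1108, 0.1505]
tool_rot: [0.045, 0.999, -0.001, 0.006]
ft_force: [2.5, -0.9, -1.8]
gripper_width: 0.0295
grip_force: 55.0
```

```bash
python3 plan.py 500,-60,165 500,180,165 $(python3 case.py long 0,72,148 0,72,18)
```

```text
t 22.6 pos [ 465.7 -110.8  150.5] yawY 84.9 zax [ 0.011 -0.003 -1.   ] F [ 2.5 -0.9 -1.8] w 29.5 grip 55.0 j6 -1.77
[500.0, -60.0, 165.0] call 1 [-0.25, 0.45, -0.12] wz 0.0 rows>=2
[500.0, 180.0, 165.0] call 1 [0.09, 0.99, -0.0] wz 0.0 rows>=3
[500.0, 180.0, 165.0] call 2 [0.09, 1.0, -0.0] wz 0.0 rows>=3
[487.1, 401.8, 165.0, 95.6] call 1 [0.14, 0.91, -0.01] wz -0.03 rows>=3
[487.1, 401.8, 165.0, 95.6] call 2 [0.04, 0.93, -0.0] wz -0.03 rows>=3
[487.1, 401.8, 35.0, 95.6] call 1 [0.01, 0.0, 0.54] wz -0.0 rows>=2
[487.1, 401.8, 35.0, 95.6] call 2 [0.01, 0.0, 0.54] wz -0.0 rows>=2
```

Call:
servo_tool(moves=[[-0.1, 0.2, -0.06, 0, 0, 0], [-0.25, 0.45, -0.14, 0, 0, 0]])

```text
t: 22.75
ee_pos: [0.494, -0.059, 0.1596]
tool_rot: [0.046, 0.999, -0.0, -0.001]
ft_force: [1.3, -0.9, -3.1]
gripper_width: 0.0293
grip_force: 55.0
```

Call:
servo_tool(moves=[[0.02, 0.27, 0, 0, 0, 0], [0.04, 0.54, 0, 0, 0, 0], [0.07, 0.8, 0, 0, 0, 0], [0.09, 1, 0, 0, 0, 0]])

```text
t: 23.08
ee_pos: [0.4947, 0.0642, 0.1591]
tool_rot: [0.044, 0.999, 0.0, -0.001]
ft_force: [-0.2, -0.8, -1.8]
gripper_width: 0.0285
grip_force: 55.0
```

Call:
servo_tool(moves=[[0.02, 0.27, 0, 0, 0, 0], [0.04, 0.54, 0, 0, 0, 0], [0.07, 0.8, 0, 0, 0, 0], [0.09, 1, 0, 0, 0, 0]])

```text
t: 23.42
ee_pos: [0.4946, 0.1846, 0.1591]
tool_rot: [0.044, 0.999, 0.0, -0.001]
ft_force: [0.5, -0.4, -2.8]
gripper_width: 0.0285
grip_force: 55.0
```

Call:
servo_tool(moves=[[0.03, 0.27, 0, 0, 0, -0.02], [0.07, 0.54, 0, 0, 0, -0.04], [0.12, 0.8, 0, 0, 0, -0.06], [0.14, 0.91, 0, 0, 0, -0.06]])

```text
t: 23.75
ee_pos: [0.4875, 0.2959, 0.1591]
tool_rot: [-0.052, 0.999, 0.0, -0.001]
ft_force: [0.5, -0.1, -1.9]
gripper_width: 0.029
grip_force: 55.0
```

Call:
servo_tool(moves=[[0.02, 0.27, 0, 0, 0, 0], [0.02, 0.5, 0, 0, 0, 0], [0.03, 0.75, 0, 0, 0, 0], [0.03, 0.88, 0, 0, 0, 0], [0.03, 0.88, 0, 0, 0, 0]])

```text
t: 24.17
ee_pos: [0.4739, 0.3998, 0.1595]
tool_rot: [-0.051, 0.999, 0.0, -0.0]
ft_force: [0.8, 0.2, -2.3]
gripper_width: 0.0292
grip_force: 55.0
```

```bash
python3 plan.py $(python3 case.py long 0,70,18)
```

```text
t 24.2 pos [473.9 399.8 159.5] yawY 95.8 zax [-0.001  0.    -1.   ] F [ 0.8  0.2 -2.3] w 29.2 grip 55.0 j6 -1.01
[487.3, 399.8, 35.0, 95.6] call 1 [-0.06, -0.01, 0.52] wz 0.0 rows>=2
[487.3, 399.8, 35.0, 95.6] call 2 [-0.05, -0.0, 0.52] wz 0.0 rows>=2
```

Call:
servo_tool(moves=[[-0.06, 0, 0.1, 0, 0, 0], [-0.11, 0, 0.35, 0, 0, 0], [-0.11, 0, 0.65, 0, 0, 0], [-0.11, 0, 0.9, 0, 0, 0], [-0.11, 0, 1, 0, 0, 0]])

```text
t: 24.58
ee_pos: [0.4852, 0.3942, 0.0343]
tool_rot: [-0.049, 0.999, -0.003, -0.004]
ft_force: [-1.0, -0.1, -2.7]
gripper_width: 0.029
grip_force: 55.0
```

Call:
servo_tool(moves=[[0, 0, 0, 0, 0, 0], [0, 0, 0.02, 0, 0, 0], [0, 0, 0.02, 0, 0, 0]])

```text
t: 24.83
ee_pos: [0.4893, 0.399, 0.0395]
tool_rot: [-0.049, 0.999, 0.001, 0.001]
ft_force: [-0.0, -0.3, -2.1]
gripper_width: 0.0289
grip_force: 55.0
```

Call:
servo_tool(moves=[[0, 0, 0, 0, 0, 0], [0, 0, 0, 0, 0, 0], [0, 0, 0, 0, 0, 0], [0, 0, 0, 0, 0, 0], [0, 0, 0, 0, 0, 0]], claw=-0.2)

```text
t: 25.25
ee_pos: [0.4902, 0.3944, 0.0412]
tool_rot: [-0.05, 0.999, -0.003, 0.001]
ft_force: [2.5, -21.8, 12.9]
gripper_width: 0.0527
grip_force: 11.9
```

Call:
servo_tool(moves=[[0, 0, -0.2, 0, 0, 0], [0, 0, -0.4, 0, 0, 0], [0, 0, -0.7, 0, 0, 0], [0, 0, -1, 0, 0, 0], [0, 0, -1, 0, 0, 0]])

```text
t: 25.67
ee_pos: [0.4927, 0.4026, 0.1692]
tool_rot: [-0.05, 0.999, 0.005, 0.007]
ft_force: [2.0, -0.2, 1.5]
gripper_width: 0.0529
grip_force: 0.0
```

```bash
python3 plan.py 500,230,170 461,104,130,96.5 461,104,22; python3 - <<'E'
from h import *
c=cap('side')
c=cap('top'); 
for l in links(c):print(l)
E
```

```text
t 25.7 pos [492.7 402.6 169.2] yawY 95.7 zax [ 0.014  0.01  -1.   ] F [ 2.  -0.2  1.5] w 52.9 grip 0.0 j6 -1.02
[500.0, 230.0, 170.0] call 1 [0.04, -0.72, -0.01] wz 0.0 rows>=3
[500.0, 230.0, 170.0] call 2 [0.04, -0.72, -0.01] wz 0.0 rows>=3
[461.0, 104.0, 130.0, 96.5] call 1 [0.22, -0.51, 0.16] wz -0.002 rows>=2
[461.0, 104.0, 130.0, 96.5] call 2 [0.22, -0.5, 0.16] wz -0.002 rows>=2
[461.0, 104.0, 22.0] call 1 [0.01, -0.01, 0.9] wz 0.0 rows>=3
([330.0, 136.0], [785.8, -4.0], [29.3, 92.1], 174.1, 14.1, [109.0, 118.0, 124.0])
([328.0, 170.0], [713.7, 4.0], [35.4, 59.9], 170.7, 13.3, [112.0, 119.0, 125.0])
([332.0, 212.0], [612.5, -1.9], [122.7, 38.7], 0.9, 20.6, [69.0, 76.0, 82.0])
([280.0, 285.0], [459.1, 114.3], [126.8, 39.7], 6.6, 22.9, [72.0, 79.0, 85.0])
([242.0, 351.0], [319.6, 192.5], [38.8, 60.5], 137.3, 20.7, [30.0, 114.0, 125.0])
```

Call:
servo_tool(moves=[[0.01, -0.2, 0, 0, 0, 0], [0.02, -0.4, 0, 0, 0, 0], [0.04, -0.72, 0, 0, 0, 0], [0.04, -0.72, 0, 0, 0, 0]], claw=-0.9)

```text
t: 26.1
ee_pos: [0.4901, 0.3071, 0.1563]
tool_rot: [-0.049, 0.999, -0.002, -0.002]
ft_force: [-0.0, -0.1, -1.1]
gripper_width: 0.0774
grip_force: 0.0
```

Call:
servo_tool(moves=[[0.04, -0.3, 0, 0, 0, 0], [0.04, -0.6, 0, 0, 0, 0], [0.15, -0.97, 0.08, 0, 0, 0], [0.26, -1, 0.16, 0, 0, 0]])

```text
t: 26.43
ee_pos: [0.4731, 0.1864, 0.1388]
tool_rot: [-0.049, 0.999, -0.001, 0.001]
ft_force: [0.1, 0.2, 0.1]
gripper_width: 0.0837
grip_force: 0.0
```

Call:
servo_tool(moves=[[0.1, -0.3, 0.08, 0, 0, 0], [0.2, -0.6, 0.15, 0, 0, 0], [0.22, -0.73, 0.15, 0, 0, 0], [0.22, -0.73, 0.15, 0, 0, 0], [0.22, -0.73, 0.15, 0, 0, 0]])

```text
t: 26.85
ee_pos: [0.4545, 0.0997, 0.1204]
tool_rot: [-0.049, 0.999, 0.0, -0.0]
ft_force: [-0.3, 0.2, 0.6]
gripper_width: 0.084
grip_force: 0.0
```

```bash
python3 plan.py 459,105,22,96.6
```

```text
t 26.9 pos [454.5  99.7 120.4] yawY 95.6 zax [-0.001  0.    -1.   ] F [-0.3  0.2  0.6] w 84.0 grip 0.0 j6 -1.51
[459.0, 105.0, 22.0, 96.6] call 1 [-0.04, 0.04, 0.82] wz -0.006 rows>=3
```

Call:
servo_tool(moves=[[-0.04, 0.04, 0.2, 0, 0, -0.006], [-0.04, 0.04, 0.5, 0, 0, -0.006], [-0.04, 0.04, 0.75, 0, 0, -0.006], [-0.04, 0.04, 0.82, 0, 0, -0.006], [-0.04, 0.04, 0.82, 0, 0, -0.006]])

```text
t: 27.27
ee_pos: [0.4569, 0.106, 0.0201]
tool_rot: [-0.06, 0.998, -0.0, -0.003]
ft_force: [-0.3, -1.1, 0.6]
gripper_width: 0.0839
grip_force: 0.0
```

Call:
servo_tool(moves=[[0, 0, 0, 0, 0, 0], [0, 0, 0, 0, 0, 0], [0, 0, 0, 0, 0, 0], [0, 0, 0, 0, 0, 0], [0, 0, 0, 0, 0, 0]], claw=1)

```text
t: 27.68
ee_pos: [0.4604, 0.1055, 0.0239]
tool_rot: [-0.059, 0.998, 0.0, 0.001]
ft_force: [-1.0, -0.3, -0.2]
gripper_width: 0.0524
grip_force: 0.0
```

Call:
servo_tool(moves=[[0, 0, 0, 0, 0, 0], [0, 0, 0, 0, 0, 0], [0, 0, 0, 0, 0, 0], [0, 0, 0, 0, 0, 0], [0, 0, 0, 0, 0, 0]])

```text
t: 28.1
ee_pos: [0.4597, 0.1057, 0.023]
tool_rot: [-0.059, 0.998, 0.0, 0.0]
ft_force: [-0.7, 3.5, 4.1]
gripper_width: 0.0292
grip_force: 55.0
```

Call:
servo_tool(moves=[[0, 0, -0.2, 0, 0, 0], [0, 0, -0.4, 0, 0, 0], [0, 0, -0.7, 0, 0, 0], [0, 0, -1, 0, 0, 0], [0, 0, -1, 0, 0, 0]])

```text
t: 28.52
ee_pos: [0.4636, 0.1057, 0.149]
tool_rot: [-0.059, 0.998, 0.0, 0.006]
ft_force: [2.2, 0.9, -1.2]
gripper_width: 0.0292
grip_force: 55.0
```

```bash
python3 plan.py $(python3 case.py long 0,-140,145 0,4,145 0,4,21)
```

```text
t 28.5 pos [463.6 105.7 149. ] yawY 96.8 zax [ 0.011  0.001 -1.   ] F [ 2.2  0.9 -1.2] w 29.2 grip 55.0 j6 -1.52
[507.8, 190.8, 162.0, 95.6] call 1 [-0.45, 0.66, -0.1] wz 0.007 rows>=3
[493.7, 334.1, 162.0, 95.6] call 1 [0.0, 0.6, -0.0] wz -0.0 rows>=2
[493.7, 334.1, 162.0, 95.6] call 2 [0.0, 0.6, -0.0] wz -0.0 rows>=2
[493.7, 334.1, 38.0, 95.6] call 1 [0.01, 0.0, 0.52] wz -0.0 rows>=2
[493.7, 334.1, 38.0, 95.6] call 2 [0.0, 0.0, 0.51] wz -0.0 rows>=2
```

Call:
servo_tool(moves=[[-0.1, 0.15, -0.05, 0, 0, 0.007], [-0.25, 0.35, -0.12, 0, 0, 0.007], [-0.45, 0.66, -0.14, 0, 0, 0.007]])

```text
t: 28.77
ee_pos: [0.5019, 0.1866, 0.1589]
tool_rot: [-0.047, 0.999, -0.001, -0.0]
ft_force: [1.2, -0.0, -1.8]
gripper_width: 0.029
grip_force: 55.0
```

Call:
servo_tool(moves=[[0, 0.25, 0, 0, 0, 0], [0, 0.5, 0, 0, 0, 0], [0, 0.75, 0, 0, 0, 0], [0, 0.95, 0, 0, 0, 0]])

```text
t: 29.1
ee_pos: [0.4903, 0.3026, 0.1572]
tool_rot: [-0.048, 0.999, -0.001, -0.001]
ft_force: [0.3, 0.7, -1.7]
gripper_width: 0.0293
grip_force: 55.0
```

Call:
servo_tool(moves=[[0, 0.15, 0, 0, 0, 0], [0, 0.25, 0, 0, 0, 0], [0, 0.25, 0, 0, 0, 0], [0, 0.25, 0, 0, 0, 0]])

```text
t: 29.43
ee_pos: [0.4879, 0.3307, 0.158]
tool_rot: [-0.049, 0.999, -0.001, -0.001]
ft_force: [-0.1, -0.0, -2.2]
gripper_width: 0.0292
grip_force: 55.0
```

```bash
python3 plan.py $(python3 case.py long 0,4,21)
```

```text
t 29.4 pos [487.9 330.7 158. ] yawY 95.6 zax [-0.002 -0.002 -1.   ] F [-0.1 -0.  -2.2] w 29.2 grip 55.0 j6 -1.11
[493.7, 334.1, 38.0, 95.6] call 1 [-0.03, 0.01, 0.5] wz -0.0 rows>=2
[493.7, 334.1, 38.0, 95.6] call 2 [-0.02, 0.02, 0.5] wz -0.0 rows>=2
```

Call:
servo_tool(moves=[[-0.03, 0.02, 0.1, 0, 0, 0], [-0.05, 0.03, 0.35, 0, 0, 0], [-0.05, 0.03, 0.65, 0, 0, 0], [-0.05, 0.03, 0.9, 0, 0, 0], [-0.05, 0.03, 1, 0, 0, 0]])

```text
t: 29.85
ee_pos: [0.4912, 0.3319, 0.0337]
tool_rot: [-0.047, 0.999, -0.002, -0.004]
ft_force: [-0.9, 0.2, -3.7]
gripper_width: 0.029
grip_force: 55.0
```

Call:
servo_tool(moves=[[0, 0, 0, 0, 0, 0], [0, 0, 0.02, 0, 0, 0], [0, 0, 0.02, 0, 0, 0]])

```text
t: 30.1
ee_pos: [0.4956, 0.3357, 0.0382]
tool_rot: [-0.048, 0.999, 0.001, 0.001]
ft_force: [-0.0, 0.5, -1.3]
gripper_width: 0.0292
grip_force: 55.0
```

Call:
servo_tool(moves=[[0, 0, 0, 0, 0, 0], [0, 0, 0, 0, 0, 0], [0, 0, 0, 0, 0, 0], [0, 0, 0, 0, 0, 0], [0, 0, 0, 0, 0, 0]], claw=-0.1)

```text
t: 30.52
ee_pos: [0.4947, 0.3359, 0.0379]
tool_rot: [-0.048, 0.999, 0.0, 0.001]
ft_force: [1.3, -0.1, 0.5]
gripper_width: 0.0483
grip_force: 0.0
```

Call:
servo_tool(moves=[[0, 0, -0.2, 0, 0, 0], [0, 0, -0.4, 0, 0, 0], [0, 0, -0.7, 0, 0, 0], [0, 0, -1, 0, 0, 0], [0, 0, -1, 0, 0, 0]])

```text
t: 30.93
ee_pos: [0.4985, 0.3383, 0.1656]
tool_rot: [-0.048, 0.999, 0.003, 0.006]
ft_force: [0.9, -0.0, 1.3]
gripper_width: 0.0485
grip_force: 0.0
```

```bash
python3 plan.py 550,230,170 613,10,150,90.9; python3 - <<'E'
from h import *
c=cap('top'); 
for l in links(c):print(l)
c=cap('side'); cv2.imwrite('pics/s5.png',cv2.resize(c['color'][120:400,180:500],None,fx=2,fy=2))
E
```

```text
t 30.9 pos [498.5 338.3 165.6] yawY 95.5 zax [ 0.012  0.007 -1.   ] F [ 0.9 -0.   1.3] w 48.5 grip 0.0 j6 -1.11
[550.0, 230.0, 170.0] call 1 [-0.34, -0.94, -0.04] wz 0.0 rows>=3
[613.0, 10.0, 150.0, 90.9] call 1 [-0.17, -0.94, 0.08] wz 0.013 rows>=3
[613.0, 10.0, 150.0, 90.9] call 2 [-0.21, -0.93, 0.08] wz 0.013 rows>=3
([329.0, 163.0], [736.0, 3.1], [35.4, 104.9], 175.1, 14.0, [115.0, 122.0, 128.0])
([332.0, 212.0], [613.0, -2.3], [38.8, 123.3], 1.0, 21.7, [71.0, 78.0, 84.0])
([242.0, 351.0], [319.7, 192.4], [39.4, 60.3], 138.2, 20.5, [30.0, 114.0, 125.0])
```

View pics/s5.png

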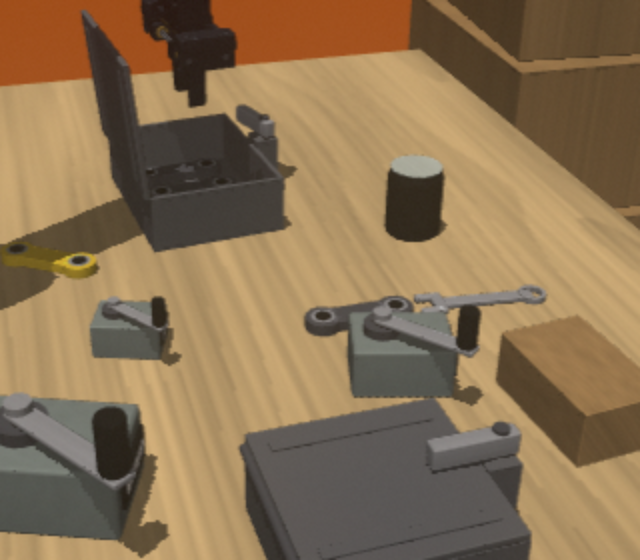

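Both links lie in the long case at about (185,175), the short case is shut and buttoned, and the lever is home. The last link is still at (613,-2).

Call:
servo_tool(moves=[[-0.1, -0.2, 0, 0, 0, 0], [-0.2, -0.5, 0, 0, 0, 0], [-0.3, -0.8, 0, 0, 0, 0], [-0.34, -0.95, 0, 0, 0, 0]], claw=-0.9)

```text
t: 31.37
ee_pos: [0.5454, 0.2226, 0.1545]
tool_rot: [-0.048, 0.999, -0.001, -0.002]
ft_force: [-0.8, 0.0, 0.0]
gripper_width: 0.0732
grip_force: 0.0
```

Call:
servo_tool(moves=[[-0.05, -0.3, 0.03, 0, 0, 0.026], [-0.1, -0.6, 0.06, 0, 0, 0.026], [-0.15, -0.85, 0.08, 0, 0, 0.026], [-0.17, -0.95, 0.08, 0, 0, 0.026]])

```text
t: 31.7
ee_pos: [0.5757, 0.1107, 0.1443]
tool_rot: [-0.006, 1.0, -0.001, -0.002]
ft_force: [-0.5, -0.7, -1.2]
gripper_width: 0.0835
grip_force: 0.0
```

Call:
servo_tool(moves=[[-0.05, -0.3, 0.03, 0, 0, 0], [-0.1, -0.6, 0.06, 0, 0, 0], [-0.2, -0.85, 0.08, 0, 0, 0], [-0.2, -0.9, 0.08, 0, 0, 0], [-0.2, -0.9, 0.08, 0, 0, 0]])

```text
t: 32.12
ee_pos: [0.6018, 0.0053, 0.136]
tool_rot: [-0.006, 1.0, 0.0, -0.001]
ft_force: [0.6, 0.7, 0.1]
gripper_width: 0.0837
grip_force: 0.0
```

```bash
python3 plan.py 620,9,23,91; python3 - <<'E'
from h import *
c=cap('side'); W=cloud(c); P=W.reshape(-1,3)
P=P[(P[:,0]>.53)&(P[:,0]<.7)&(P[:,1]>-.06)&(P[:,1]<.06)&(P[:,2]>.007)&(P[:,2]<.03)]; print(P.min(0),P.max(0))
E
```

```text
t 32.1 pos [601.8   5.3 136. ] yawY 90.7 zax [-0.003  0.    -1.   ] F [0.6 0.7 0.1] w 83.7 grip 0.0 j6 -1.62
[620.0, 9.0, 23.0, 91.0] call 1 [-0.15, 0.03, 0.94] wz -0.002 rows>=3
[ 0.55114854 -0.02887477  0.00703337] [0.69998075 0.01980942 0.01789788]
```

Call:
servo_tool(moves=[[-0.1, 0.03, 0.1, 0, 0, 0], [-0.14, 0.03, 0.3, 0, 0, 0], [-0.14, 0.03, 0.6, 0, 0, 0], [-0.14, 0.03, 0.85, 0, 0, 0], [-0.14, 0.03, 0.94, 0, 0, 0]])

```text
t: 32.58
ee_pos: [0.6148, 0.0129, 0.0197]
tool_rot: [-0.008, 1.0, 0.0, -0.004]
ft_force: [-2.0, 0.5, -0.3]
gripper_width: 0.0834
grip_force: 0.0
```

Call:
servo_tool(moves=[[0, 0, 0, 0, 0, 0], [0, 0, 0, 0, 0, 0], [0, 0, 0, 0, 0, 0], [0, 0, 0, 0, 0, 0], [0, 0, 0, 0, 0, 0]], claw=1)

```text
t: 33.0
ee_pos: [0.6212, 0.0102, 0.0273]
tool_rot: [-0.008, 1.0, -0.001, 0.002]
ft_force: [0.2, -3.2, 1.7]
gripper_width: 0.0527
grip_force: 1.7
```

Call:
servo_tool(moves=[[0, 0, 0, 0, 0, 0], [0, 0, 0, 0, 0, 0], [0, 0, 0, 0, 0, 0], [0, 0, 0, 0, 0, 0], [0, 0, 0, 0, 0, 0]])

```text
t: 33.42
ee_pos: [0.6202, 0.0101, 0.0259]
tool_rot: [-0.007, 1.0, -0.0, 0.001]
ft_force: [-0.2, -3.8, 5.7]
gripper_width: 0.0291
grip_force: 55.0
```

Call:
servo_tool(moves=[[0, 0, -0.2, 0, 0, 0], [0, 0, -0.4, 0, 0, 0], [0, 0, -0.7, 0, 0, 0], [0, 0, -1, 0, 0, 0], [0, 0, -1, 0, 0, 0]])

```text
t: 33.83
ee_pos: [0.6232, 0.0113, 0.1518]
tool_rot: [-0.007, 1.0, 0.001, 0.005]
ft_force: [1.3, 0.5, -2.1]
gripper_width: 0.0287
grip_force: 55.0
```

```bash
python3 plan.py $(python3 case.py long 0,-140,147 7,-60,147 7,-60,21)
```

```text
t 33.8 pos [623.2  11.3 151.8] yawY 90.8 zax [ 0.01   0.001 -1.   ] F [ 1.3  0.5 -2.1] w 28.7 grip 55.0 j6 -1.61
[507.8, 190.8, 164.0, 95.6] call 1 [0.47, 0.75, -0.05] wz -0.014 rows>=3
[507.8, 190.8, 164.0, 95.6] call 2 [0.44, 0.78, -0.06] wz -0.014 rows>=3
[506.9, 271.1, 164.0, 95.6] call 1 [-0.07, 0.67, 0.0] wz 0.0 rows>=2
[506.9, 271.1, 38.0, 95.6] call 1 [0.01, -0.0, 0.53] wz 0.0 rows>=2
[506.9, 271.1, 38.0, 95.6] call 2 [0.01, -0.0, 0.52] wz 0.0 rows>=2
```

Call:
servo_tool(moves=[[0.1, 0.15, -0.03, 0, 0, -0.014], [0.23, 0.38, -0.06, 0, 0, -0.028], [0.36, 0.6, -0.1, 0, 0, -0.028], [0.47, 0.75, -0.1, 0, 0, -0.028]])

```text
t: 34.17
ee_pos: [0.5592, 0.1018, 0.1552]
tool_rot: [-0.051, 0.999, 0.001, -0.002]
ft_force: [0.6, 0.3, -3.1]
gripper_width: 0.0286
grip_force: 55.0
```

Call:
servo_tool(moves=[[0.12, 0.2, 0, 0, 0, 0], [0.25, 0.44, 0, 0, 0, 0], [0.4, 0.7, 0, 0, 0, 0], [0.43, 0.8, 0, 0, 0, 0]])

```text
t: 34.5
ee_pos: [0.4952, 0.1925, 0.154]
tool_rot: [-0.052, 0.999, 0.001, -0.004]
ft_force: [-0.5, -0.2, -4.4]
gripper_width: 0.0292
grip_force: 55.0
```

Call:
servo_tool(moves=[[-0.04, 0.2, 0, 0, 0, 0], [-0.07, 0.4, 0, 0, 0, 0], [-0.07, 0.65, 0, 0, 0, 0], [-0.07, 0.65, 0, 0, 0, 0], [-0.07, 0.65, 0, 0, 0, 0]])

```text
t: 34.92
ee_pos: [0.4993, 0.2694, 0.1549]
tool_rot: [-0.053, 0.999, -0.0, -0.002]
ft_force: [0.2, -0.9, -3.3]
gripper_width: 0.0288
grip_force: 55.0
```

```bash
python3 plan.py $(python3 case.py long 7,-60,21)
```

```text
t 34.9 pos [499.3 269.4 154.9] yawY 96.0 zax [-0.003 -0.001 -1.   ] F [ 0.2 -0.9 -3.3] w 28.8 grip 55.0 j6 -1.23
[506.9, 271.1, 38.0, 95.6] call 1 [-0.07, 0.01, 0.97] wz 0.002 rows>=3
```

Call:
servo_tool(moves=[[-0.04, 0.01, 0.1, 0, 0, 0], [-0.07, 0.01, 0.35, 0, 0, 0], [-0.07, 0.01, 0.65, 0, 0, 0], [-0.07, 0.01, 0.9, 0, 0, 0], [-0.07, 0.01, 0.97, 0, 0, 0]])

```text
t: 35.33
ee_pos: [0.5046, 0.267, 0.0337]
tool_rot: [-0.05, 0.999, -0.002, -0.005]
ft_force: [-2.4, -0.4, -4.3]
gripper_width: 0.0287
grip_force: 55.0
```

Call:
servo_tool(moves=[[0, 0, 0, 0, 0, 0], [0, 0, 0.02, 0, 0, 0], [0, 0, 0.02, 0, 0, 0]])

```text
t: 35.58
ee_pos: [0.5105, 0.2707, 0.0394]
tool_rot: [-0.051, 0.999, 0.001, 0.001]
ft_force: [-0.4, 0.4, -3.3]
gripper_width: 0.0289
grip_force: 55.0
```

Call:
servo_tool(moves=[[0, 0, 0, 0, 0, 0], [0, 0, 0, 0, 0, 0], [0, 0, 0, 0, 0, 0], [0, 0, 0, 0, 0, 0], [0, 0, 0, 0, 0, 0]], claw=-0.1)

```text
t: 36.0
ee_pos: [0.5097, 0.2709, 0.0392]
tool_rot: [-0.051, 0.999, 0.0, 0.001]
ft_force: [-0.7, -0.9, -0.9]
gripper_width: 0.0483
grip_force: 0.0
```

Call:
servo_tool(moves=[[0, 0, -0.2, 0, 0, 0], [0, 0, -0.4, 0, 0, 0], [0, 0, -0.7, 0, 0, 0], [0, 0, -1, 0, 0, 0], [0, 0, -1, 0, 0, 0]])

```text
t: 36.42
ee_pos: [0.5137, 0.2728, 0.1667]
tool_rot: [-0.051, 0.999, 0.003, 0.006]
ft_force: [1.8, 1.4, 0.7]
gripper_width: 0.0485
grip_force: 0.0
```

Call:
servo_tool(moves=[[0, 0, -0.3, 0, 0, 0], [0, 0, -0.6, 0, 0, 0], [0, 0, -0.9, 0, 0, 0], [0, 0, -1, 0, 0, 0], [0, 0, -1, 0, 0, 0]])

```text
t: 36.83
ee_pos: [0.5112, 0.2716, 0.2829]
tool_rot: [-0.051, 0.999, 0.002, 0.004]
ft_force: [1.2, -0.1, -0.7]
gripper_width: 0.0487
grip_force: 0.0
```

```bash
python3 - <<'E'
from h import *
c=cap('side'); a=cv2.resize(c['color'][150:260,180:340],None,fx=4,fy=4); cv2.imwrite('pics/s6.png',a)
E
python3 plan.py $(python3 case.py long -20,4,308 -135,4,308 -135,4,200)
```

```text
t 36.9 pos [509.9 270.9 279.6] yawY 95.9 zax [ 0.004  0.002 -1.   ] F [ 0.9  0.1 -0.4] w 48.5 grip 0.0 j6 -1.23
[473.8, 332.1, 325.0, 95.6] call 1 [0.25, 0.54, -0.38] wz 0.002 rows>=3
[359.4, 320.9, 325.0, 95.6] call 1 [0.95, -0.0, -0.0] wz -0.0 rows>=3
[359.4, 320.9, 217.0, 95.6] call 1 [0.01, -0.0, 0.9] wz -0.0 rows>=3
```

View pics/s6.png

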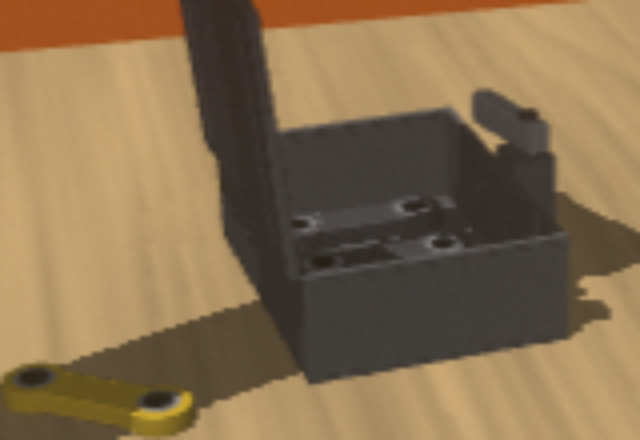

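Two links show inside at (360,215) and (385,250), and the near wall hides the third. I'll check from the top after moving behind the lid.

Call:
servo_tool(moves=[[0.0, 0.1, -0.2, 0, 0, 0], [0.1, 0.3, -0.39, 0, 0, 0], [0.2, 0.5, -0.39, 0, 0, 0], [0.25, 0.54, -0.39, 0, 0, 0]], claw=1)

```text
t: 37.22
ee_pos: [0.471, 0.3341, 0.3231]
tool_rot: [-0.052, 0.999, 0.0, -0.001]
ft_force: [-0.3, 0.7, -0.1]
gripper_width: 0.024
grip_force: 0.0
```

Call:
servo_tool(moves=[[0.3, 0, 0, 0, 0, 0], [0.6, 0, 0, 0, 0, 0], [0.9, 0, 0, 0, 0, 0], [0.95, 0, 0, 0, 0, 0], [0.95, 0, 0, 0, 0, 0]])

```text
t: 37.63
ee_pos: [0.3567, 0.319, 0.3219]
tool_rot: [-0.052, 0.999, -0.001, -0.002]
ft_force: [-0.1, -0.3, 0.1]
gripper_width: 0.0003
grip_force: 0.0
```

```bash
python3 - <<'E'
from h import *
c=cap('top'); a=cv2.resize(c['color'][180:340,80:400],None,fx=2.5,fy=2.5); cv2.imwrite('pics/t7.png',a)
print(links(c))
E
python3 plan.py $(python3 case.py long -132,4,200) $(python3 -c "
from case import *;print(*lid('long',4))")
```

```text
[([329.0, 152.0], [758.6, 1.3], [35.8, 147.9], 176.7, 15.6, [108.0, 116.0, 121.0]), ([242.0, 351.0], [319.4, 192.3], [38.9, 60.8], 137.3, 21.7, [29.0, 126.0, 136.0])]
t 37.7 pos [358.3 319.4 322.6] yawY 96.0 zax [-0.002 -0.002 -1.   ] F [0.7 0.4 0.9] w 0.7 grip 0.0 j6 -1.00
[362.3, 321.2, 217.0, 95.6] call 1 [-0.04, 0.01, 0.88] wz 0.002 rows>=3
[399.4, 324.8, 229.2, 95.6] call 1 [-0.31, 0.0, -0.1] wz -0.0 rows>=1
[423.6, 327.2, 226.3, 95.6] call 1 [-0.2, 0.0, 0.02] wz -0.0 rows>=1
[446.9, 329.5, 219.3, 95.6] call 1 [-0.2, 0.0, 0.06] wz -0.0 rows>=1
[468.6, 331.6, 208.3, 95.6] call 1 [-0.18, 0.0, 0.09] wz -0.0 rows>=1
[488.1, 333.5, 193.7, 95.6] call 1 [-0.16, 0.0, 0.12] wz -0.0 rows>=1
[504.7, 335.2, 175.9, 95.6] call 1 [-0.14, 0.0, 0.15] wz -0.0 rows>=1
[518.1, 336.5, 155.4, 95.6] call 1 [-0.11, 0.0, 0.17] wz -0.0 rows>=1
[526.1, 337.3, 137.6, 95.6] call 1 [-0.07, 0.0, 0.15] wz -0.0 rows>=1
[531.0, 337.7, 121.2, 95.6] call 1 [-0.04, 0.0, 0.14] wz -0.0 rows>=1
[533.3, 338.0, 109.2, 95.6] call 1 [-0.02, 0.01, 0.1] wz -0.0 rows>=1
[534.5, 338.1, 97.0, 95.6] call 1 [-0.01, -0.0, 0.1] wz -0.0 rows>=1
```

View pics/t7.png

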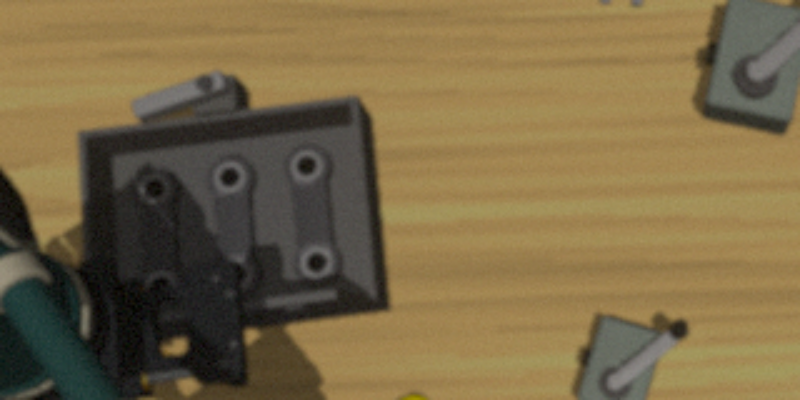

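All three links lie flat in the long case at (155,235), (235,225) and (312,215). Next I'll close its lid.

Call:
servo_tool(moves=[[-0.02, 0.01, 0.3, 0, 0, 0], [-0.04, 0.01, 0.6, 0, 0, 0], [-0.04, 0.01, 0.87, 0, 0, 0], [-0.04, 0.01, 0.87, 0, 0, 0]])

```text
t: 38.02
ee_pos: [0.3611, 0.3184, 0.212]
tool_rot: [-0.051, 0.999, -0.004, -0.006]
ft_force: [-1.8, -0.6, -0.0]
gripper_width: 0.0006
grip_force: 0.0
```

Call:
servo_tool(moves=[[-0.1, 0, -0.05, 0, 0, 0], [-0.2, 0, -0.1, 0, 0, 0], [-0.3, 0, -0.1, 0, 0, 0], [-0.4, 0, -0.1, 0, 0, 0], [-0.5, 0, -0.08, 0, 0, 0]])

```text
t: 38.43
ee_pos: [0.4254, 0.3282, 0.2309]
tool_rot: [-0.051, 0.999, 0.0, 0.0]
ft_force: [-0.6, -0.8, 1.1]
gripper_width: 0.0006
grip_force: 0.9
```

Call:
servo_tool(moves=[[-0.1, 0, 0.03, 0, 0, 0], [-0.19, 0, 0.06, 0, 0, 0], [-0.28, 0, 0.1, 0, 0, 0], [-0.37, 0, 0.15, 0, 0, 0], [-0.46, 0, 0.21, 0, 0, 0]])

```text
t: 38.85
ee_pos: [0.4798, 0.3339, 0.2045]
tool_rot: [-0.051, 0.999, 0.0, 0.0]
ft_force: [0.1, -0.1, 2.1]
gripper_width: 0.0004
grip_force: 0.7
```

Call:
servo_tool(moves=[[-0.08, 0, 0.06, 0, 0, 0], [-0.15, 0, 0.13, 0, 0, 0], [-0.22, 0, 0.21, 0, 0, 0], [-0.28, 0, 0.3, 0, 0, 0], [-0.33, 0, 0.38, 0, 0, 0]])

```text
t: 39.27
ee_pos: [0.5184, 0.3377, 0.1577]
tool_rot: [-0.051, 0.999, -0.0, -0.0]
ft_force: [0.1, 0.7, 1.6]
gripper_width: 0.0009
grip_force: 0.5
```

Call:
servo_tool(moves=[[-0.04, 0, 0.07, 0, 0, 0], [-0.07, 0, 0.15, 0, 0, 0], [-0.1, 0, 0.22, 0, 0, 0], [-0.12, 0, 0.28, 0, 0, 0], [-0.12, 0, 0.28, 0, 0, 0]])

```text
t: 39.68
ee_pos: [0.5312, 0.3385, 0.1232]
tool_rot: [-0.051, 0.999, -0.001, -0.002]
ft_force: [-0.0, -0.1, -0.1]
gripper_width: 0.0003
grip_force: 0.0
```

```bash
python3 plan.py $(python3 case.py long 58,4,80)
```

```text
t 39.7 pos [531.2 338.5 123.2] yawY 95.9 zax [-0.003 -0.002 -1.   ] F [-0.  -0.1 -0.1] w 0.3 grip 0.0 j6 -1.15
[551.4, 339.7, 97.0, 95.6] call 1 [-0.17, -0.01, 0.22] wz 0.002 rows>=1
```

Call:
servo_tool(moves=[[-0.02, 0, 0.07, 0, 0, 0], [-0.04, 0, 0.13, 0, 0, 0], [-0.04, 0, 0.19, 0, 0, 0], [-0.04, 0, 0.24, 0, 0, 0], [-0.04, 0, 0.27, 0, 0, 0]])

```text
t: 40.1
ee_pos: [0.5374, 0.3399, 0.097]
tool_rot: [-0.051, 0.999, -0.0, 0.0]
ft_force: [-13.3, -9.2, 42.6]
gripper_width: 0.0007
grip_force: 21.2
```

Call:
servo_tool(moves=[[0, 0, 0.02, 0, 0, 0], [0, 0, 0.02, 0, 0, 0], [0, 0, 0.02, 0, 0, 0]])

```text
t: 40.35
ee_pos: [0.5374, 0.3399, 0.0971]
tool_rot: [-0.051, 0.999, 0.0, 0.0]
ft_force: [-11.9, -8.1, 32.8]
gripper_width: 0.0008
grip_force: 16.2
```

```bash
python3 plan.py $(python3 case.py long 48,4,133 137,44,133 ); python3 - <<'E'
from h import *
W=cloud(cap('side')); P=W.reshape(-1,3); P=P[(P[:,0]>.43)&(P[:,0]<.56)&(P[:,1]>.22)&(P[:,1]<.29)&(P[:,2]>.06)&(P[:,2]<.13)]
A=np.c_[P[:,0]-.5,P[:,1]-.25,np.ones(len(P))]; print(np.linalg.lstsq(A,P[:,2],rcond=None)[0].round(4),len(P))
E
```

```text
t 40.4 pos [537.4 339.9  97.1] yawY 95.9 zax [ 0.001  0.    -1.   ] F [-11.9  -8.1  32.8] w 0.8 grip 16.2 j6 -1.15
[541.5, 338.8, 150.0, 95.6] call 1 [-0.03, -0.01, -0.44] wz 0.002 rows>=2
[626.2, 387.3, 150.0, 95.6] call 1 [-0.75, 0.33, 0.0] wz -0.0 rows>=3
[-0.0103  0.0134  0.0808] 643
```

The lid is flat (81 mm). Next I'll turn the long button.

Call:
servo_tool(moves=[[-0.0, 0, -0.2, 0, 0, 0], [-0.04, 0, -0.46, 0, 0, 0], [-0.3, 0.1, -0.48, 0, 0, 0], [-0.6, 0.23, -0.48, 0, 0, 0], [-0.82, 0.33, -0.48, 0, 0, 0]])

```text
t: 40.82
ee_pos: [0.633, 0.3903, 0.1501]
tool_rot: [-0.051, 0.999, 0.001, 0.002]
ft_force: [0.2, 0.7, 0.6]
gripper_width: 0.0008
grip_force: 0.0
```

Call:
servo_tool(moves=[[0, 0, 0, 0, 0, 0], [0, 0, 0.2, 0, 0, 0], [0, 0, 0.33, 0, 0, 0], [0, 0, 0.33, 0, 0, 0], [0, 0, 0.33, 0, 0, 0]])

```text
t: 41.23
ee_pos: [0.6283, 0.3879, 0.1059]
tool_rot: [-0.051, 0.999, -0.001, -0.003]
ft_force: [-0.3, -0.3, -0.2]
gripper_width: 0.0003
grip_force: 0.0
```

```bash
python3 plan.py $(python3 -c "
from case import *;print(*btn('long',46,24,(6,18,30,42,54,66,78,90)))") | awk '{print}'
```

```text
t 41.2 pos [628.3 387.9 105.9] yawY 95.9 zax [-0.005 -0.003 -1.   ] F [-0.3 -0.3 -0.2] w 0.3 grip 0.0 j6 -1.15
[608.9, 389.8, 105.0, 95.6] call 1 [0.16, 0.03, 0.01] wz 0.002 rows>=1
[598.2, 391.7, 105.0, 95.6] call 1 [0.09, 0.03, -0.0] wz -0.0 rows>=1
[587.4, 391.3, 105.0, 95.6] call 1 [0.09, 0.0, -0.0] wz -0.0 rows>=1
[576.8, 388.7, 105.0, 95.6] call 1 [0.09, -0.01, -0.0] wz -0.0 rows>=1
[567.1, 383.9, 105.0, 95.6] call 1 [0.08, -0.03, 0.0] wz -0.0 rows>=1
[558.5, 377.2, 105.0, 95.6] call 1 [0.08, -0.05, 0.0] wz -0.0 rows>=1
[551.6, 368.9, 105.0, 95.6] call 1 [0.06, -0.06, 0.0] wz -0.0 rows>=1
[546.5, 359.4, 105.0, 95.6] call 1 [0.05, -0.08, 0.0] wz -0.0 rows>=1
```

Call:
servo_tool(moves=[[0.08, 0.02, 0, 0, 0, 0], [0.16, 0.03, 0, 0, 0, 0], [0.25, 0.06, 0, 0, 0, 0], [0.34, 0.06, 0, 0, 0, 0], [0.43, 0.05, 0, 0, 0, 0]])

```text
t: 41.65
ee_pos: [0.5782, 0.3905, 0.1102]
tool_rot: [-0.052, 0.999, 0.001, 0.001]
ft_force: [2.4, -0.9, 0.1]
gripper_width: -0.0
grip_force: 0.9
```

Call:
servo_tool(moves=[[0.04, -0.01, 0, 0, 0, 0], [0.08, -0.03, 0, 0, 0, 0], [0.13, -0.05, 0, 0, 0, 0], [0.17, -0.08, 0, 0, 0, 0], [0.21, -0.12, 0, 0, 0, 0]])

```text
t: 42.07
ee_pos: [0.5548, 0.3728, 0.1089]
tool_rot: [-0.051, 0.999, 0.0, 0.0]
ft_force: [1.1, 1.3, 0.2]
gripper_width: 0.0007
grip_force: 0.7
```

Call:
servo_tool(moves=[[0.02, -0.04, 0, 0, 0, 0], [0.04, -0.08, 0, 0, 0, 0], [0.05, -0.11, 0, 0, 0, 0], [0.05, -0.14, 0, 0, 0, 0], [0.05, -0.14, 0, 0, 0, 0]])

```text
t: 42.48
ee_pos: [0.5503, 0.3571, 0.1088]
tool_rot: [-0.05, 0.999, 0.002, -0.0]
ft_force: [-1.5, 7.6, -0.7]
gripper_width: 0.0004
grip_force: 3.9
```

```bash
python3 plan.py $(python3 -c "
from case import *;print(*btn('long',46,24,(90,)))")
```

```text
t 42.5 pos [550.3 357.1 108.8] yawY 95.8 zax [-0.001  0.004 -1.   ] F [-1.5  7.6 -0.7] w 0.4 grip 3.9 j6 -1.14
[546.5, 359.4, 105.0, 95.6] call 1 [0.03, 0.02, 0.03] wz 0.001 rows>=1
```

Call:
servo_tool(moves=[[0, -0.03, 0, 0, 0, 0], [0, -0.03, 0, 0, 0, 0], [0, 0.1, 0, 0, 0, 0], [0, 0.1, -0.3, 0, 0, 0], [0, 0.1, -0.6, 0, 0, 0]])

```text
t: 42.9
ee_pos: [0.547, 0.3664, 0.1773]
tool_rot: [-0.052, 0.999, -0.002, -0.004]
ft_force: [0.1, -0.6, 0.6]
gripper_width: 0.0006
grip_force: 0.0
```

Call:
servo_tool(moves=[[0, -0.2, 0, 0, 0, 0], [-0.1, -0.5, 0, 0, 0, 0], [-0.2, -0.8, 0, 0, 0, 0], [-0.3, -1, 0, 0, 0, 0]])

```text
t: 43.23
ee_pos: [0.5979, 0.2491, 0.1809]
tool_rot: [-0.051, 0.999, -0.001, -0.0]
ft_force: [-0.3, 0.5, -0.2]
gripper_width: 0.0004
grip_force: 0.0
```

Call:
servo_tool(moves=[[0, -0.3, 0, 0, 0, 0], [0, -0.6, 0, 0, 0, 0], [0, -0.9, 0, 0, 0, 0], [0, -1, 0, 0, 0, 0]])

```text
t: 43.57
ee_pos: [0.6099, 0.1278, 0.1804]
tool_rot: [-0.05, 0.999, -0.001, -0.001]
ft_force: [0.5, -0.1, -0.0]
gripper_width: 0.0005
grip_force: 0.0
```

```bash
python3 - <<'E'
from h import *
for k in('side','top'):
    c=cap(k); W=cloud(c); P=W.reshape(-1,3)
    B=P[(P[:,0]>.52)&(P[:,0]<.63)&(P[:,1]>.28)&(P[:,1]<.42)&(P[:,2]>.09)&(P[:,2]<.115)]; print(k,'btn',cv2.minAreaRect((B[:,:2]*1000).astype(np.float32)) if len(B) else 0)
    P=P[(P[:,0]>.43)&(P[:,0]<.53)&(P[:,1]>.25)&(P[:,1]<.40)&(P[:,2]>.06)&(P[:,2]<.13)]
    A=np.c_[P[:,0]-.5,P[:,1]-.33,np.ones(len(P))]; print(np.linalg.lstsq(A,P[:,2],rcond=None)[0].round(4),len(P))
E
python3 plan.py 590,-60,170,91.9 $(python3 -c "
from ctr import *;print(k(-49,50,170),k(-49,50,104))")
```

```text
side btn ((571.7404174804688, 333.8483581542969), (75.18233489990234, 23.488014221191406), 7.455378532409668)
[-0.0005  0.0011  0.0809] 902
top btn ((571.191650390625, 338.7474365234375), (74.56249237060547, 17.723541259765625), 5.152717113494873)
[-0.0001 -0.0008  0.0796] 3541
t 43.7 pos [610.  130.  180.5] yawY 95.7 zax [-0.001 -0.001 -1.   ] F [ 0.1 -0.1 -0.2] w 0.5 grip 0.0 j6 -1.50
[590.0, -60.0, 170.0, 91.9] call 1 [0.16, -0.78, 0.04] wz 0.01 rows>=3
[590.0, -60.0, 170.0, 91.9] call 2 [0.14, -0.78, 0.05] wz 0.01 rows>=3
[618.6, -204.5, 170.0] call 1 [-0.1, -0.61, -0.0] wz 0.0 rows>=2
[618.6, -204.5, 170.0] call 2 [-0.1, -0.61, -0.0] wz 0.0 rows>=2
[618.6, -204.5, 104.0] call 1 [0.0, 0.0, 0.55] wz 0.0 rows>=2
```

The long lid is flat (79.6 mm) and its button is square (5.2° against the case's 5.6°). Now the second count.

Call:
servo_tool(moves=[[0.05, -0.3, 0, 0, 0, 0.02], [0.1, -0.6, 0, 0, 0, 0.02], [0.15, -0.78, 0, 0, 0, 0.02]])

```text
t: 43.92
ee_pos: [0.6017, 0.037, 0.1807]
tool_rot: [-0.02, 1.0, -0.0, -0.0]
ft_force: [0.5, -0.2, -0.4]
gripper_width: 0.0004
grip_force: 0.0
```

Call:
servo_tool(moves=[[0.05, -0.3, 0, 0, 0, 0], [0.1, -0.6, 0, 0, 0, 0], [0.14, -0.8, 0, 0, 0, 0]])

```text
t: 44.17
ee_pos: [0.5886, -0.0597, 0.1808]
tool_rot: [-0.02, 1.0, -0.0, -0.0]
ft_force: [0.3, 0.3, -0.2]
gripper_width: 0.0006
grip_force: 0.0
```

Call:
servo_tool(moves=[[-0.05, -0.3, 0, 0, 0, 0], [-0.1, -0.6, 0, 0, 0, 0], [-0.15, -0.9, 0, 0, 0, 0]])

```text
t: 44.42
ee_pos: [0.6116, -0.1657, 0.1809]
tool_rot: [-0.021, 1.0, 0.0, -0.0]
ft_force: [0.2, -0.1, 0.2]
gripper_width: 0.0008
grip_force: 0.0
```

Call:
servo_tool(moves=[[-0.05, -0.3, 0, 0, 0, 0], [-0.05, -0.3, 0, 0, 0, 0], [-0.05, -0.3, 0, 0, 0, 0], [-0.05, -0.3, 0, 0, 0, 0]])

```text
t: 44.75
ee_pos: [0.6186, -0.2003, 0.1803]
tool_rot: [-0.02, 1.0, 0.001, -0.001]
ft_force: [0.6, 0.7, 0.1]
gripper_width: 0.0005
grip_force: 0.0
```

```bash
python3 plan.py 618,-207,104
```

```text
t 44.8 pos [ 618.6 -200.3  180.3] yawY 92.3 zax [-0.001  0.001 -1.   ] F [0.6 0.7 0.1] w 0.5 grip 0.0 j6 -1.96
[618.0, -207.0, 104.0] call 1 [0.01, -0.06, 0.64] wz 0.0 rows>=2
```

Call:
servo_tool(moves=[[0.01, -0.06, 0.2, 0, 0, 0], [0.01, -0.06, 0.4, 0, 0, 0], [0.01, -0.06, 0.62, 0, 0, 0], [0.01, -0.06, 0.62, 0, 0, 0], [0.01, -0.06, 0.62, 0, 0, 0]])

```text
t: 45.17
ee_pos: [0.616, -0.2065, 0.1046]
tool_rot: [-0.021, 1.0, 0.001, -0.002]
ft_force: [-0.1, 0.7, 0.5]
gripper_width: 0.0005
grip_force: 0.0
```

Call:
servo_tool(moves=[[-0.08, 0.08, 0, 0, 0, 0], [-0.15, 0.15, 0, 0, 0, 0], [-0.24, 0.2, 0, 0, 0, 0], [-0.32, 0.25, 0, 0, 0, 0], [-0.4, 0.32, 0, 0, 0, 0]])

```text
t: 45.58
ee_pos: [0.6634, -0.1673, 0.1073]
tool_rot: [-0.02, 1.0, 0.0, -0.002]
ft_force: [-7.4, -0.2, 1.0]
gripper_width: 0.0005
grip_force: 2.9
```

Call:
servo_tool(moves=[[-0.07, 0.07, 0, 0, 0, 0], [-0.13, 0.15, 0, 0, 0, 0], [-0.18, 0.24, 0, 0, 0, 0], [-0.21, 0.34, 0, 0, 0, 0], [-0.24, 0.44, 0, 0, 0, 0]])

```text
t: 46.0
ee_pos: [0.6914, -0.1153, 0.1076]
tool_rot: [-0.02, 1.0, -0.001, -0.0]
ft_force: [-4.9, -7.1, 0.3]
gripper_width: 0.0005
grip_force: 3.3
```

Call:
servo_tool(moves=[[-0.01, 0.07, 0, 0, 0, 0], [-0.01, 0.13, 0, 0, 0, 0], [0, 0.17, 0, 0, 0, 0], [0, 0.17, 0, 0, 0, 0], [0, 0.17, 0, 0, 0, 0]])

```text
t: 46.42
ee_pos: [0.6911, -0.0998, 0.1076]
tool_rot: [-0.021, 1.0, -0.005, 0.001]
ft_force: [-1.3, -19.2, -2.4]
gripper_width: 0.0003
grip_force: 9.1
```

Call:
servo_tool(moves=[[0, 0, 0, 0, 0, 0], [0, 0, 0, 0, 0, 0], [0, 0, 0, 0, 0, 0], [0, 0, 0, 0, 0, 0], [0, 0, 0, 0, 0, 0]])

```text
t: 46.83
ee_pos: [0.6911, -0.0999, 0.1076]
tool_rot: [-0.021, 1.0, -0.005, 0.001]
ft_force: [-1.2, -18.7, -2.4]
gripper_width: 0.0006
grip_force: 8.8
```

At the stop (19 N). Another short hold, then retreat along the arc.

Call:
servo_tool(moves=[[0, 0, 0, 0, 0, 0], [0, 0, 0, 0, 0, 0], [0, 0, 0, 0, 0, 0], [0, 0, 0, 0, 0, 0], [0, 0, 0, 0, 0, 0]])

```text
t: 47.25
ee_pos: [0.6911, -0.0999, 0.1076]
tool_rot: [-0.021, 1.0, -0.005, 0.001]
ft_force: [-2.4, -18.1, -2.1]
gripper_width: 0.0005
grip_force: 8.8
```

Call:
servo_tool(moves=[[0, -0.15, 0, 0, 0, 0], [0.02, -0.3, 0, 0, 0, 0], [0.08, -0.45, 0, 0, 0, 0], [0.18, -0.58, 0, 0, 0, 0], [0.3, -0.7, 0, 0, 0, 0]])

```text
t: 47.67
ee_pos: [0.6618, -0.1824, 0.1095]
tool_rot: [-0.02, 1.0, -0.002, 0.005]
ft_force: [4.2, -6.2, 0.7]
gripper_width: 0.0002
grip_force: 2.2
```

Call:
servo_tool(moves=[[0.15, -0.1, 0, 0, 0, 0], [0.3, -0.2, 0, 0, 0, 0], [0.4, -0.3, 0, 0, 0, 0], [0.4, -0.3, -0.3, 0, 0, 0], [0.4, -0.3, -0.7, 0, 0, 0]])

```text
t: 48.08
ee_pos: [0.6081, -0.2171, 0.1813]
tool_rot: [-0.019, 1.0, 0.002, -0.003]
ft_force: [2.3, -0.4, 0.3]
gripper_width: 0.0005
grip_force: 0.0
```

Call:
servo_tool(moves=[[0, 0, -0.3, 0, 0, 0], [0, 0, -0.6, 0, 0, 0], [0, 0, -0.9, 0, 0, 0], [0, 0, -0.9, 0, 0, 0]])

```text
t: 48.42
ee_pos: [0.6156, -0.2189, 0.3038]
tool_rot: [-0.02, 1.0, -0.003, 0.008]
ft_force: [1.0, -0.2, 1.8]
gripper_width: 0.0002
grip_force: 0.0
```

```bash
python3 plan.py; python3 - <<'E'
from h import *
c=cap('side'); cv2.imwrite('pics/s8.png',c['color'])
P=cloud(c).reshape(-1,3); P=P[(P[:,0]>.56)&(P[:,0]<.75)&(P[:,1]>-.2)&(P[:,1]<-.05)&(P[:,2]>.1)&(P[:,2]<.118)]; print('knob',len(P),np.median(P,0))
E
```

```text
t 48.4 pos [ 615.6 -218.9  303.8] yawY 92.3 zax [ 0.017 -0.006 -1.   ] F [ 1.  -0.2  1.8] w 0.2 grip 0.0 j6 -1.99
knob 104 [ 0.65572768 -0.17997086  0.11021905]
```

View pics/s8.png

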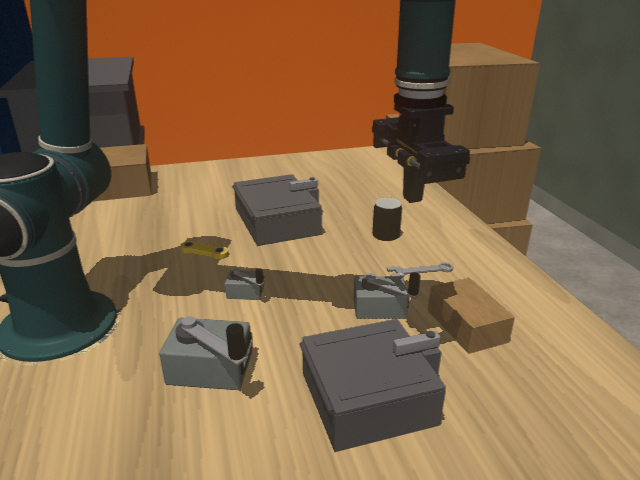

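Both cases are shut with their buttons across, at (303,184) and (415,342). The lever knob is home at (413,284), and the tin, carton and spanner have not moved. I'm handing in.

```bash
python3 -c "
from bench import manip; print(manip.sign_off())"
```

```text
the job is handed in; nothing more can be done
None
```

I handed the job in at about 48 s: the three links and the one hub are packed, both cases are shut and buttoned, and each was counted right after it was secured (short case first).

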